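# Torque screwdriver out of its clamshell case

### The arm

A 6-joint arm with a two-finger parallel gripper is mounted at the origin on the work surface. World frame = base frame: x ahead of the robot, y to its left, z up, the work surface at z = 0. Lengths are in m, angles in rad, forces in N, time in s.
With the tool pointing down it reaches from about 0.375 to 0.9 m from the base axis. Payload 3.1 kg.
Tool frame: the origin (TCP) lies midway between the tips of the shut fingers; the grasp point (between the pads) lies robot.grasp_offset behind it (robot.grasp_offset is the distance from the TCP to the grasp point, in m); z points along the fingers, y is the direction in which the jaws open and shut (so a half turn about z gives the same grasp; the last joint's range is limited). The gripper opens to 87 mm and grips with 3 to 60 N. Pads are 19 mm wide; open, the fingers measure 117 mm over their backs; the gripper's body (75 mm by 190 mm) begins 51 mm behind the grasp point.
Start: joints at [1.123, 0.527, 1.433, -0, 1.181, -0.178], TCP at [0.167, 0.602, 0.198] pointing down, gripper open.
Joint ranges: [-3.08, 3.08], [-0.75, 2.2], [0.22, 2.44], [-1.43, 4.57], [0, 2.65], [-2.85, 2.85]. Speed limits (rad/s): [2.79, 2.79, 3.14, 3.14, 3.14, 3.14].

### API

Orientations are given as a rotation vector (axis times angle).
In Python, from cell import robot, viewer gives the robot as it stands.
- The arm moves only by the shell command python3 -m crank 'ROWS' [FORCE]. ROWS is JSON, a list that holds one entry, the list of rows, each a list of 7 numbers: the shift along the tool's x, y, z in mm, then the turn, a rotation vector about the tool's x, y, z in degrees, then the opening in per cent of the stroke, from 0 (shut) to 100 (fully open). A call has 1 to 12 rows; each row shifts and turns the commanded pose from where the row before left it, along the tool's axes as they then stand; what a row does not reach is not made up. A row lasts 1/10 s, in which the tool goes at most 50 mm and 8.59 degrees, less where a joint would pass 70% of its speed; a pose out of reach is approached as far as the arm can. A call with a gripper value outside its range is refused whole. The fingers move at their own pace and stop on an object; FORCE is the grip in N (left out, the last holds). Time passes only in rows, so rows that do not move let the fingers close. It gives the time, the measured TCP pose, the force and the opening at its end, in the units of the state.
- robot.read_state(): the state, without advancing time (a new reading comes with each control period).
- viewer.get_image(name): name is "side" or "top" or "wrist"; returns a dict with "image" (384x512x3 uint8, red, green, blue), "fx", "fy", "cx", "cy" (pixels), "k1" (the pictures are not rectified: a ray, as slopes to the right and down, at radius r is drawn at 1 + k1 r^2 times it, then the intrinsics apply), "rvec" (rotation vector, rad) and "tvec" (3), from world to camera coordinates, as OpenCV has them. Camera axes: x right, y down, z forward; pixel columns grow to the right and rows downward; lengths in m; the calibration is good to about 2 mm. A picture is of the moment at which its call begins. There is no depth.
- robot.job_done(): hands the job in, once; it reports no verdict.
The state is a dict: "clock": time; "q": joint angles; "joint_velocities": joint speeds; "joint_efforts": joint torques, N m; "tool_pos": TCP position; "orientation": TCP orientation; "wrist_force": force on the tool from outside, world axes, zero at the start; "torque": the same for the moment, N m; "opening": opening from 0.0 (shut) to 1.0 (fully open).
Only numpy, scipy, OpenCV 4.12 (cv2) and the standard library are available. Lean on these libraries where they do the work, as an engineer would, in place of code of your own. Each camera call takes 0.05 s, during which the arm holds its last target.

### The job

Lift the grey duct offcut off the shut orange-lidded case and lay it flat, right way up, on the blue mat. Then, without taking the screwdriver out yet, push the case's lid up past its balance point so that it stays fully open by itself, and let go of it. Lift the torque screwdriver out of the case, lower it into both vees of the yellow tool rest with its thick handle in the big black vee and its shaft in the small bare-metal one, letting go only once it lies there, and do not disturb the other things on the bench.

Things in the scene. Friction and masses are not known exactly. Their poses are not given: they have to be found in the camera images.
- case: Case with orange lid, fixed. Base 140 (x) x 230 (y) x 55 mm, walls 4, floor 7; shut lid adds 25, so its flat top is 80 mm above the bench. Origin: centre of underside; lip side faces -x, hinge on the +x rim. The screwdriver lies inside along case y, blade to +y, axis at x = -5 mm, 38 mm above the bench, in two vees at y = -75 and +65 mm, tops 37 and 48 mm above the bench; else empty.
- lid (a joint): Angle of the case's lid: 0 shut, 2.3 rad fully open (on its stop, leaning back). The lid (250 g, a 140 x 230 mm shell, 25 mm deep) balances at about 1.3 rad: below that it falls shut, beyond it falls open and stays; no latch.
- lid_hinge (a point): Middle of the hinge axis (which runs along the case's y), on the case: case x = +70 mm, 55 mm above the bench.
- lid_lip (a point): Middle of the outer edge of the lid's black lip, moving with the lid. The lip sticks 22 mm out of the lid's front, is 100 mm wide and 6 mm thick; with the lid shut its underside is 55 mm above the bench, with free space under it. This point is 163 mm from the hinge, at mid thickness.
- duct: Offcut of grey slotted wiring duct, open-topped channel 130 mm long (its x), 40 mm wide (its y), 40 mm high, 3 mm walls, about 90 g. Loose; starts lying across the shut lid. Origin at the centre of its underside, z up.
- mat: Blue mat, 160 (x) x 100 (y) x 2 mm, fixed flat on the bench. Origin at the centre of its underside.
- driver: Torque screwdriver, teal round handle 32 mm across and steel shaft 10 mm across, about 220 g. Origin on its axis; x along the axis to the blade. Handle from x = -95 to +5 mm, shaft from +5 to +90 mm; balances near x = -35 mm, which is clear of the vees both in the case and on the rest.
- driver_tip (a point): Blade end of the torque screwdriver, 90 mm along x from its origin.
- rest: Tool rest, fixed: yellow plate 190 (x) x 60 (y) x 8 mm with two 90-degree vees open upward: big black one (handle) at x = -75 mm, 20 mm long in x, top edges 63 mm above the bench; small metal one (shaft) at x = +65 mm, 14 mm long, top 74 mm. Origin: centre of underside. A seated screwdriver lies along x, blade to +x, its origin right above the rest's origin, axis 60 mm above the bench.
- carton: Bystander: cardboard box 60 x 80 x 40 mm high near the case's front corner. Origin at the centre of its underside.
- terminals: Bystander: row of grey and blue terminal blocks on a rail, 45 x 90 x 45 mm high, off the handle end of the rest. Origin at the centre of its underside.
- cleaner: Bystander: white can, 54 mm across, 150 mm high, off the blade end of the rest. Origin at the centre of its underside.
- tape: Bystander: yellow tape roll lying flat, 68 mm across, 19 mm high. Origin at the centre of its underside.
- mug: Bystander: white mug, 80 mm across, 90 mm high, to the robot's left. Origin at the centre of its underside.
- flat_driver: Bystander: green-handled screwdriver 200 mm long lying on the bench to the robot's right, handle to its -x.
Things that resemble listed ones, but are neither listed nor needed, are in the scene too. Of the things that look like the mat, the smallest one is meant.

How it is judged:
By the outcome, as a careful person would: the job done as asked, in the order asked, and still so for the second after the job is handed in, with the robot touching nothing.
It also fails if it takes over 72 s, if anything falls off the work surface, if the arm or the gripper's body presses on something with over 40 N, if the wrist force passes 120 N, or if a joint passes its speed limit or range.

## Working session

There is one attempt and no reset: what is moved stays moved. The work goes in short steps, Python scripts to look and compute and a shell command to move; the robot and the scene stay as the last step left them, time stands still between calls to the robot, and variables do not carry over. Pictures are saved under pics/ and viewed, and the job is handed in when it is done.

```bash
ls; mkdir -p pics; python3 - <<'E'
from cell import robot, viewer
import cv2
print(robot.read_state(), robot.grasp_offset)
for n in("side","top","wrist"):
    d=viewer.get_image(n); cv2.imwrite(f"pics/a_{n}.png",d["image"][:,:,::-1]); print(n,{k:v for k,v in d.items() if k!="image"})
E
```

```text
pics
{'clock': 0.0, 'q': array([ 1.12251173e+00,  5.28443575e-01,  1.43392404e+00,  4.15825255e-06,
        1.18138011e+00, -1.78496233e-01]), 'joint_velocities': array([-0.00012451,  0.00128644, -0.00029207,  0.00111775,  0.00060527,
        0.00096275]), 'joint_efforts': array([-2.81178473e-04, -4.40039885e+01, -1.76592278e+01,  6.31993543e-02,
        5.81317884e-02, -1.44913092e-04]), 'tool_pos': array([0.16619906, 0.60167588, 0.19697865]), 'orientation': array([-0.42241091, -3.11238913,  0.00321775]), 'wrist_force': array([-0.13936877,  0.15877288,  0.07649699]), 'torque': array([ 0.05914962,  0.04308998, -0.00620115]), 'opening': 0.9983366208850936} 0.0187
side {'fx': 364.8426645912489, 'fy': 364.8426645912489, 'cx': 255.05438113502288, 'cy': 187.99744463777517, 'k1': -0.05876917001726991, 'rvec': array([ 2.39616336, -0.13816054,  0.04470471]), 'tvec': array([-0.53178324,  0.10360341,  1.37870611])}
top {'fx': 423.4992847651098, 'fy': 423.4992847651098, 'cx': 258.58247757068, 'cy': 190.21604445459792, 'k1': -0.08087435003264741, 'rvec': array([ 2.00524943, -2.21837031,  0.22389559]), 'tvec': array([0.05163004, 0.53745656, 1.22703648])}
wrist {'fx': 318.91368401511374, 'fy': 318.91368401511374, 'cx': 255.54899819192224, 'cy': 190.80988323219236, 'k1': -0.06760011042410882, 'rvec': array([-2.29975133, -1.74869241, -0.26284262]), 'tvec': array([-0.62413239, -0.03576812,  0.39194555])}
```

View pics/a_side.png

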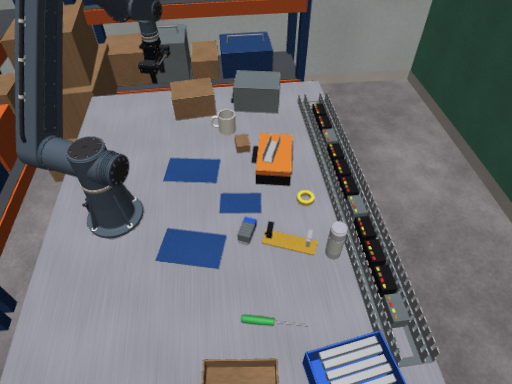

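View pics/a_top.png

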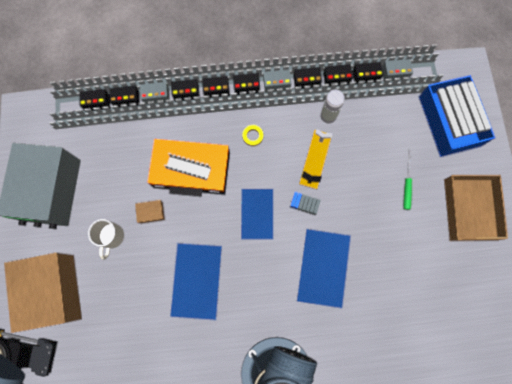

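View pics/a_wrist.png

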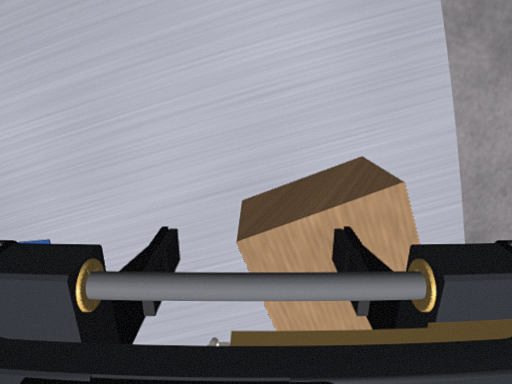

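The side and top pictures show the case (top view about 190,167) with the duct on it, the smallest blue mat (257,213), and the rest (316,160) between the terminals (305,203) and the can (333,105). Next I'll measure these.

```bash
cat > h.py <<'E'
import numpy as np, cv2
from scipy.spatial.transform import Rotation as R
from cell import robot, viewer
def img(n,save=None,crop=None,scale=1):
    d=viewer.get_image(n); d['n']=n
    if save:
        im=d['image'][:,:,::-1]
        if crop: im=im[crop[1]:crop[3],crop[0]:crop[2]]
        if scale!=1: im=cv2.resize(im,None,fx=scale,fy=scale,interpolation=cv2.INTER_CUBIC)
        cv2.imwrite(save,im)
    return d
def K(d): return np.array([[d['fx'],0,d['cx']],[0,d['fy'],d['cy']],[0,0,1.]])
def dist(d): return np.array([d['k1'],0,0,0.])
def ray(d,uv):
    p=cv2.undistortPoints(np.array(uv,float).reshape(-1,1,2),K(d),dist(d)).reshape(-1,2)
    Rm=cv2.Rodrigues(d['rvec'])[0]
    return -Rm.T@d['tvec'], np.c_[p,np.ones(len(p))]@Rm
def plane(d,uv,z):
    c,r=ray(d,uv); return c+r*((z-c[2])/r[:,2])[:,None]
def proj(d,P):
    return cv2.projectPoints(np.array(P,float).reshape(-1,3),d['rvec'],d['tvec'],K(d),dist(d))[0].reshape(-1,2)
def tri(pairs):
    A=np.zeros((3,3));b=np.zeros(3)
    for d,uv in pairs:
        c,r=ray(d,uv); r=r[0]/np.linalg.norm(r[0]); M=np.eye(3)-np.outer(r,r); A+=M;b+=M@c
    return np.linalg.solve(A,b)
def blobs(d,lo,hi,roi=None,mn=30):
    h=cv2.cvtColor(d['image'],cv2.COLOR_RGB2HSV); m=cv2.inRange(h,np.array(lo),np.array(hi))
    if roi: z=np.zeros_like(m); z[roi[1]:roi[3],roi[0]:roi[2]]=255; m&=z
    cs,_=cv2.findContours(m,cv2.RETR_EXTERNAL,cv2.CHAIN_APPROX_NONE)
    return [c for c in sorted(cs,key=cv2.contourArea,reverse=True) if cv2.contourArea(c)>mn]
def rect(d,c,z):
    P=plane(d,c.reshape(-1,2)+0.0,z)[:,:2]
    (cx,cy),(w,h),a=cv2.minAreaRect((P*1000).astype(np.float32)); 
    if w<h: w,h,a=h,w,a+90
    return np.round([cx,cy,w,h,a],1)
E
python3 - <<'E'
from h import *
T=img("top","pics/b_case.png",(130,120,290,240),5); S=img("side","pics/b_sidecase.png",(200,110,360,270),3.7)
img("top","pics/b_rest.png",(270,80,370,220),4)
for d in (T,S):
    print(d['n'])
    for c in blobs(d,(100,120,60),(125,255,200),mn=200): print('blue',cv2.boundingRect(c),rect(d,c,.002))
    for c in blobs(d,(5,180,120),(18,255,255),mn=300): print('orange',cv2.boundingRect(c),rect(d,c,.08))
    for c in blobs(d,(19,150,120),(30,255,255),mn=60): print('yellow',cv2.boundingRect(c),rect(d,c,.008))
E
```

```text
top
blue (171, 244, 50, 75) [291.2 214.5 219.1 135.8 170.8]
blue (297, 230, 53, 78) [ 291.  -177.3  219.   135.6  165.5]
blue (242, 189, 31, 50) [478.6   8.8 154.8  94.8 174.2]
blue (420, 77, 74, 79) [ 744.1 -684.1  250.7  201.4    8.9]
yellow (149, 140, 79, 51) [657.5 212.2 242.7 148.5  78.6]
yellow (303, 131, 27, 45) [ 649.5 -200.5  145.    56.6  157.8]
yellow (243, 125, 20, 20) [735.6  -2.3  64.9  61.6 174.2]
yellow (300, 177, 18, 12) [ 558.1 -163.    56.7   21.6   65.2]
side
blue (156, 229, 70, 40) [ 289.1 -179.4  219.4  137.   165.5]
blue (164, 158, 56, 24) [290.3 211.8 218.9 134.1 170.3]
blue (220, 32, 52, 22) [ 620.7 1349.7  317.4  272.4  180. ]
blue (220, 193, 41, 20) [477.9   5.7 156.9  94.1 175.3]
blue (303, 330, 103, 54) [ 735.3 -636.4  256.7  154.8    8.8]
orange (256, 134, 36, 42) [634.4 186.9 243.6 136.7  78.4]
yellow (262, 231, 55, 24) [ 633.3 -200.   185.4   58.2  157.5]
yellow (297, 191, 17, 14) [731.4  -3.2  67.3  63.5  83.2]
```

View pics/b_case.png

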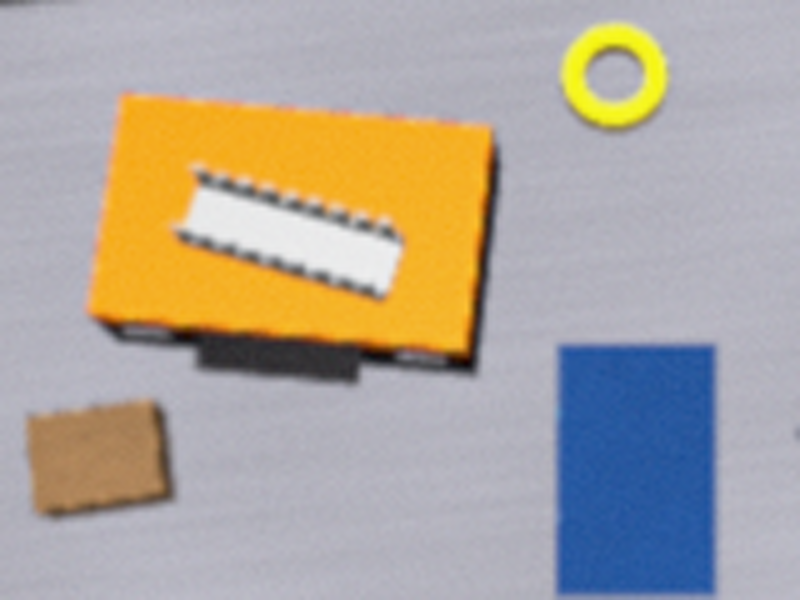

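View pics/b_sidecase.png

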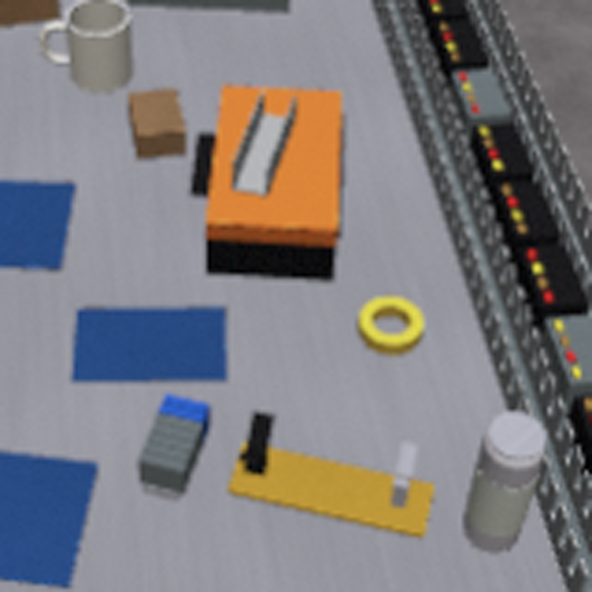

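View pics/b_rest.png

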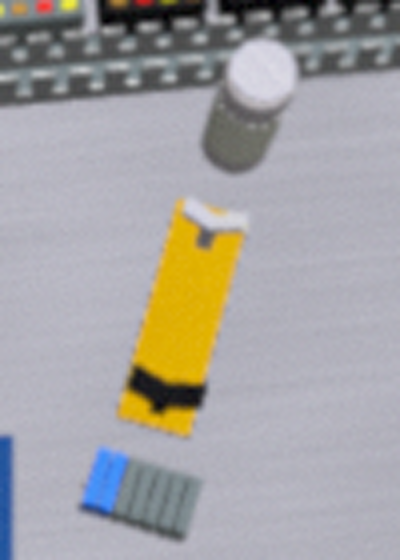

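```bash
python3 - <<'E'
from h import *
T=img("top"); S=img("side")
def c(o,s,l): return [(o[0]+(x+.5)/s-.5,o[1]+(y+.5)/s-.5) for x,y in l]
ct=c((130,120),5,[(122,93),(492,125),(470,355),(90,315)])
P=plane(T,ct,.08)*1000; print('lid top T',P.round(0).tolist(), P.mean(0))
for a,b in((0,1),(1,2),(2,3),(3,0)):
    v=P[b]-P[a]; print(np.linalg.norm(v),np.degrees(np.arctan2(v[1],v[0])))
cs=c((200,110),3.7,[(223,87),(342,95),(338,232),(209,222)])
P=plane(S,cs,.08)*1000; print('lid top S',P.round(0).tolist(), P.mean(0))
for a,b in((0,1),(1,2),(2,3),(3,0)):
    v=P[b]-P[a]; print(np.linalg.norm(v),np.degrees(np.arctan2(v[1],v[0])))
# duct: light floor
for d,roi in((T,(160,148,215,185)),(S,(255,132,285,165))):
    b=blobs(d,(0,0,110),(180,70,255),roi)
    for k in b: print('duct',d['n'],cv2.boundingRect(k),rect(d,k,.083),rect(d,k,.1))
    for k in b:
        print(cv2.approxPolyDP(k,2,True).reshape(-1,2).tolist())
img("top","pics/c1.png",(155,140,225,190),10);img("side","pics/c2.png",(245,125,300,190),9)
E
```

```text
lid top T [[730.0, 301.0, 80.0], [686.0, 76.0, 80.0], [544.0, 101.0, 80.0], [592.0, 327.0, 80.0]] [637.92325042 201.3598976   80.        ]
229.38887430003518 -101.17608191221926
143.50095714418296 169.90494004337398
230.7293520530378 78.08002267595468
140.48668340819842 -10.610688358042264
lid top S [[593.0, 321.0, 80.0], [729.0, 290.0, 80.0], [684.0, 69.0, 80.0], [551.0, 100.0, 80.0]] [639.28991109 195.2939546   80.        ]
139.10937630975664 -12.882434600275229
225.79917721024495 -101.48455030782686
136.1869635315476 166.90062860436586
225.3741223397547 79.26164665228632
duct top (166, 154, 44, 25) [629.1 201.2 131.8  45.3  67.8] [624.2 198.6 129.9  44.7  67.8]
[[170, 154], [166, 165], [168, 168], [207, 177], [207, 164], [179, 159], [179, 156], [175, 158]]
duct side (263, 140, 16, 23) [623.4 203.5 140.1  34.2  69. ] [620.3 184.6 137.7  33.6  69. ]
duct side (255, 132, 30, 14) [629.9 278.  125.6  85.8 173.1] [626.6 257.8 123.5  84.4 173.1]
[[278, 140], [270, 142], [263, 160], [271, 162]]
[[255, 145], [258, 143], [260, 132], [284, 132], [255, 132]]
```

View pics/c1.png

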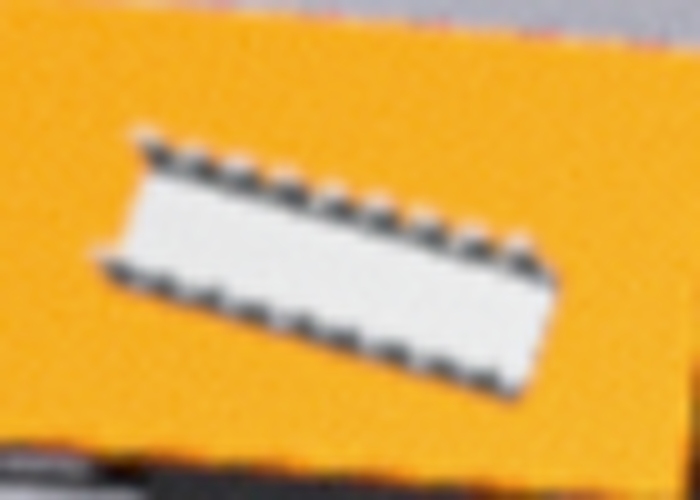

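View pics/c2.png

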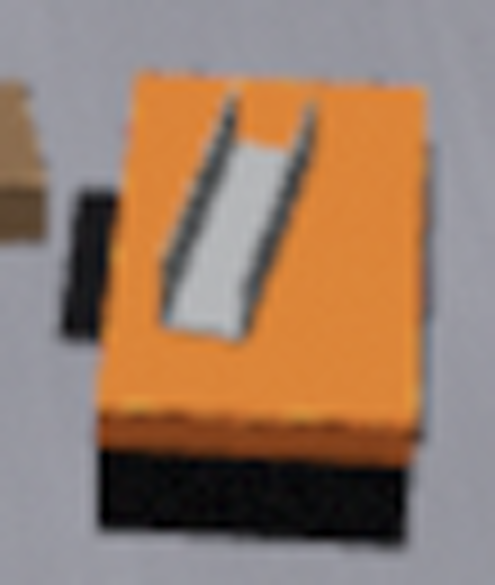

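```bash
python3 - <<'E'
from h import *
T=img("top"); S=img("side")
def c(o,s,l): return [(o[0]+(x+.5)/s-.5,o[1]+(y+.5)/s-.5) for x,y in l]
for d,l in((T,c((155,140),10,[(150,175),(555,285),(520,395),(122,258)])),(S,c((245,125),9,[(238,142),(292,150),(240,336),(165,325)]))):
    P=plane(d,l,.082)[:,:2]*1000; print(P.round(),P.mean(0))
    for a,b in((0,1),(1,2),(2,3),(3,0)):
        v=P[b]-P[a]; print(np.linalg.norm(v),np.degrees(np.arctan2(v[1],v[0])))
E
```

```text
[[664. 256.]
 [617. 136.]
 [584. 149.]
 [639. 266.]] [626.00749931 201.69397115]
128.93222439752907 -111.42464606792969
35.29947622083841 158.36334393498112
129.09903476464746 64.90728474036547
27.039993866637325 -21.49448371223239
[[634. 266.]
 [658. 257.]
 [616. 134.]
 [584. 145.]] [622.78508715 200.70686289]
25.83943644395391 -19.784371427081663
129.6488835672837 -109.02563967888516
33.88022666132804 161.0836179396729
130.30411815447198 67.43554087260375
```

```bash
cat >> h.py <<'E'
def st():
    s=robot.read_state(); return s,s['tool_pos']*1000,R.from_rotvec(s['orientation'])
def to(x,y,z,jaw=None,tilt=0,az=0,gr=False):
    """tool down, jaw yaw deg; tilt: tool z leaned by tilt deg from down toward azimuth az. prints shift in current tool axes and turn."""
    s,p,Rc=st()
    sh=Rc.inv().apply(np.array([x,y,z])-p)
    print('now',p.round(1),'q',np.degrees(s['q']).round(0),'F',s['wrist_force'].round(1),'op',round(s['opening'],3),'t',round(s['clock'],2))
    M=Rc.as_matrix(); print('jaw yaw',np.degrees(np.arctan2(M[1,1],M[0,1])).round(1),'toolz',M[:,2].round(3))
    print('shift tool',sh.round(1))
    if jaw is not None:
        j=np.radians(jaw); yv=np.array([np.cos(j),np.sin(j),0]); zv=np.array([0,0,-1.]); 
        A=np.radians(az); t=np.radians(tilt); zv=np.cos(t)*zv+np.sin(t)*np.array([np.cos(A),np.sin(A),0])
        yv=yv-zv*(yv@zv); yv/=np.linalg.norm(yv)
        Rt=R.from_matrix(np.c_[np.cross(yv,zv),yv,zv]); rel=Rc.inv()*Rt
        print('turn deg',np.degrees(rel.as_rotvec()).round(2))
E
python3 -c "
from h import *
to(624,201,250,-22.3)"
```

```text
now [166.6 602.4 198. ] q [ 64.  30.  82.   0.  68. -10.] F [ 0.1 -0.2 -0.3] op 0.999 t 0.6
jaw yaw 74.5 toolz [-0.  0. -1.]
shift tool [-547.9 -264.9  -52. ]
turn deg [-0.   -0.   96.84]
```

```bash
python3 -m crank '[[[0,0,-26,0,0,0,100],[0,0,-26,0,0,0,100],[-39,-19,0,0,0,0,100],[-39,-19,0,0,0,0,100],[-39,-19,0,0,0,0,100],[-39,-19,0,0,0,0,100],[-39,-19,0,0,0,0,100],[-39,-19,0,0,0,0,100],[-39,-19,0,0,0,0,100],[-39,-19,0,0,0,0,100],[-39,-19,0,0,0,0,100],[-39,-19,0,0,0,0,100]]]'
python3 -m crank '[[[-39,-19,0,0,0,8,100],[0,0,0,0,0,8,100],[0,0,0,0,0,8,100],[0,0,0,0,0,8,100],[0,0,0,0,0,8,100],[0,0,0,0,0,8,100],[0,0,0,0,0,8,100],[0,0,0,0,0,8,100],[0,0,0,0,0,8,100],[0,0,0,0,0,8,100],[0,0,0,0,0,8,100],[0,0,0,0,0,8,100]]]'
python3 -c "
from h import *
to(624,201,180,-22.3); img('wrist','pics/d.png')"
```

```text
clock: 1.8
tool_pos: [0.493, 0.314, 0.2502]
orientation: [0.423, 3.113, 0.001]
wrist_force: [-0.8, 0.0, 0.1]
opening: 1.0
clock: 3.0
tool_pos: [0.5243, 0.2866, 0.25]
orientation: [-2.601, -1.762, -0.0]
wrist_force: [0.3, -0.5, 0.5]
opening: 0.998
now [524.3 286.6 250. ] q [18. 25. 83.  0. 72. 40.] F [ 0.3 -0.5  0.5] op 0.998 t 3.0
jaw yaw -21.8 toolz [ 0.  0. -1.]
shift tool [-42.5 124.4  70. ]
turn deg [ 0.   -0.    0.51]
```

View pics/d.png

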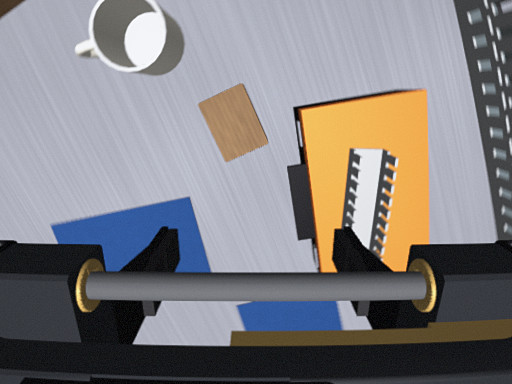

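The wrist view shows the duct at (370,200) on the lid, running nearly straight along the tool's x. Moving above it.

```bash
python3 -m crank '[[[-8,25,14,0,0,0.5,100],[-8,25,14,0,0,0,100],[-8,25,14,0,0,0,100],[-8,25,14,0,0,0,100],[-8,25,14,0,0,0,100],[-2,-1,0,0,0,0,100],[0,0,0,0,0,0,100]]]'
python3 -c "
from h import *
to(624,201,87,-22.3); img('wrist','pics/e.png')"
```

```text
clock: 3.75
tool_pos: [0.6232, 0.201, 0.1793]
orientation: [-2.603, -1.757, 0.003]
wrist_force: [0.1, 1.1, 0.2]
opening: 1.0
now [623.2 201.  179.3] q [ 8. 34. 78.  0. 68. 30.] F [0.1 1.1 0.2] op 1.0 t 3.75
jaw yaw -21.9 toolz [-0.002  0.    -1.   ]
shift tool [ 0.3  0.9 92.3]
turn deg [-0.11  0.04  0.35]
```

View pics/e.png

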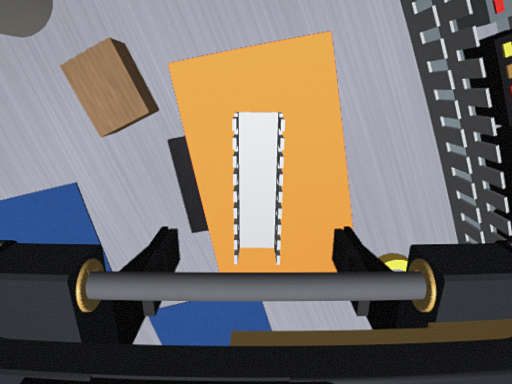

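Duct now upright in the wrist view (floor from (240,112) to (278,247)), centred between the fingers; I'll check its length position.

```bash
python3 -c "
from h import *
d=img('wrist'); P=plane(d,[(240,112),(278,112),(276,247),(242,247)],.083)*1000; print(P.round(),P.mean(0))
v=P[0]-P[3]; print(np.degrees(np.arctan2(v[1],v[0])),np.linalg.norm(v))
# lip, lid corners
Q=plane(d,[(169,64),(331,31)],.08)*1000; print(Q); v=Q[1]-Q[0]; print(np.degrees(np.arctan2(v[1],v[0])),np.linalg.norm(v), (Q[0]+Q[1])/2)
L=plane(d,[(169,140),(191,233)],.061)*1000; print('lip',L,L.mean(0)); v=L[0]-L[1]; print(np.degrees(np.arctan2(v[1],v[0])),np.linalg.norm(v))
P=plane(d,[(170,65),(187,135),(215,245),(352,225),(331,31)],.08)*1000; print(P.round())
"
```

```text
[[636. 268.  83.]
 [666. 255.  83.]
 [618. 135.  83.]
 [587. 147.  83.]] [626.8252235  201.18446132  83.        ]
68.08113107740265 129.84167735627997
[[594.96613454 327.45314029  80.        ]
 [730.96443666 300.61713174  80.        ]]
-11.162543817368569 138.62073991398998 [662.9652856  314.03513601  80.        ]
lip [[560.5956153  268.42453052  61.        ]
 [538.370253   172.02416123  61.        ]] [549.48293415 220.22434587  61.        ]
77.0171645377146 98.92925719644114
[[595. 326.  80.]
 [584. 267.  80.]
 [562. 158.  80.]
 [696. 127.  80.]
 [731. 301.  80.]]
```

```bash
python3 -m crank '[[[0,2,20,0,0,0,100],[0,0,20,0,0,0,100],[0,0,20,0,0,0,100],[0,0,16,0,0,0,100],[0,0,10,0,0,0,80],[0,0,5,0,0,0,65],[0,0,0,0,0,0,35],[0,0,0,0,0,0,35],[0,0,0,0,0,0,35],[0,0,0,0,0,0,35],[0,0,0,0,0,0,35]]]' 15
python3 -c "
from h import *
to(624,201,87,-22.3); img('wrist','pics/f.png')"
```

```text
clock: 4.95
tool_pos: [0.6257, 0.2008, 0.0895]
orientation: [2.604, 1.757, 0.001]
wrist_force: [0.3, -0.0, 1.9]
opening: 0.457
now [625.7 200.8  89.5] q [ 8. 40. 82.  0. 58. 30.] F [ 0.3 -0.   1.9] op 0.457 t 4.95
jaw yaw -22.0 toolz [ 0.  0. -1.]
shift tool [-0.4 -1.7  2.5]
turn deg [ 0.02 -0.02  0.33]
```

View pics/f.png

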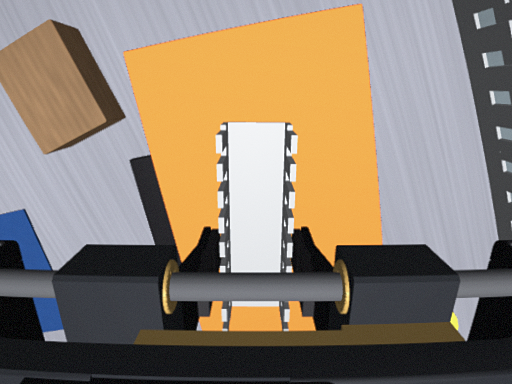

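The wrist view shows both fingers on the duct walls (220 and 295, row 260) with the opening at 39.8 mm, so it is held. Lifting and carrying to the mat.

```bash
python3 -m crank '[[[0,0,-10,0,0,0,35],[0,0,-20,0,0,0,35],[0,0,-20,0,0,0,35],[0,0,-20,0,0,0,35],[0,0,-20,0,0,0,35],[0,0,0,0,0,0,35]]]'
python3 -c "
from h import *
to(478,7,180,-95); img('wrist','pics/g.png')"
```

```text
clock: 5.6
tool_pos: [0.6281, 0.2011, 0.1827]
orientation: [2.601, 1.756, 0.011]
wrist_force: [0.8, 0.3, -0.5]
opening: 0.455
now [628.1 201.1 182.7] q [ 8. 34. 78.  0. 68. 30.] F [ 0.8  0.3 -0.5] op 0.455 t 5.6
jaw yaw -22.0 toolz [ 0.007  0.001 -1.   ]
shift tool [-236.1  -66.6    1.4]
turn deg [ 0.18 -0.43 73.04]
```

View pics/g.png

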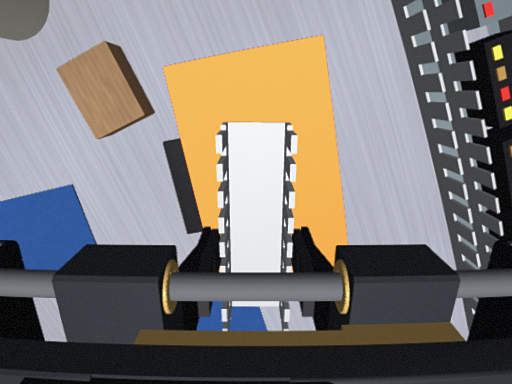

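The duct came up with the gripper (still at the same place in the wrist view, lid below clear).

```bash
python3 -m crank '[[[-24,-7,0,0,0,0,35],[-24,-7,0,0,0,0,35],[-24,-7,0,0,0,0,35],[-24,-7,0,0,0,0,35],[-24,-7,0,0,0,0,35],[-24,-7,0,0,0,0,35],[-24,-7,0,0,0,0,35],[-24,-7,0,0,0,0,35],[-24,-6,0,0,0,0,35],[-20,-4,0,0,0,0,35]]]'
python3 -m crank '[[[0,0,0,0,0,7.3,35],[0,0,5,0,0,7.3,35],[0,0,10,0,0,7.3,35],[0,0,10,0,0,7.3,35],[0,0,10,0,0,7.3,35],[0,0,10,0,0,7.3,35],[0,0,10,0,0,7.3,35],[0,0,10,0,0,7.3,35],[0,0,10,0,0,7.3,35],[0,0,5,0,0,7.3,35],[0,0,0,0,0,0,35]]]'
python3 -c "
from h import *
to(478,7,50,-95); img('wrist','pics/i.png');img('top','pics/i2.png',(200,160,320,260),6)
d=img('side','pics/i3.png',(180,150,300,240),6)
d=img('wrist')
for c in blobs(d,(100,120,60),(125,255,200),mn=500)[:4]: print(cv2.boundingRect(c),rect(d,c,.002))
"
```

```text
clock: 6.65
tool_pos: [0.474, 0.0059, 0.1778]
orientation: [-2.602, -1.756, 0.004]
wrist_force: [-0.2, 0.4, -1.3]
opening: 0.457
clock: 7.75
tool_pos: [0.4746, 0.0068, 0.0974]
orientation: [-3.138, 0.136, 0.006]
wrist_force: [0.0, 0.6, -0.9]
opening: 0.459
now [474.6   6.8  97.4] q [-13.  28. 109.  -0.  43.  82.] F [ 0.   0.6 -0.9] op 0.459 t 7.75
jaw yaw -95.0 toolz [-0.004  0.001 -1.   ]
shift tool [ 3.5 -0.5 47.4]
turn deg [-0.03  0.23  0.05]
(198, 92, 115, 139) [494.    7.  129.1  99.  173.9]
(403, 232, 91, 39) [ 386.6 -182.5  101.1   34.7   75.5]
(33, 298, 34, 45) [338.5 250.3  60.4  27.7 175.1]
(368, 120, 39, 57) [ 501.6 -113.3   51.4   17.7  156.3]
```

View pics/i.png

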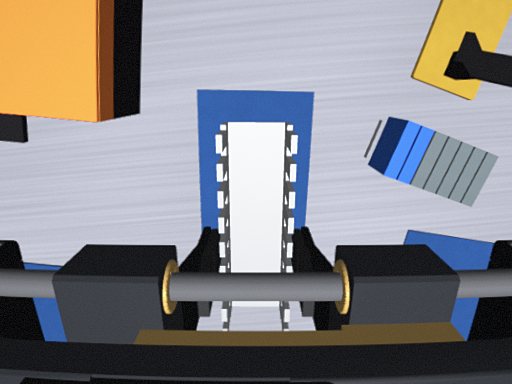

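View pics/i3.png

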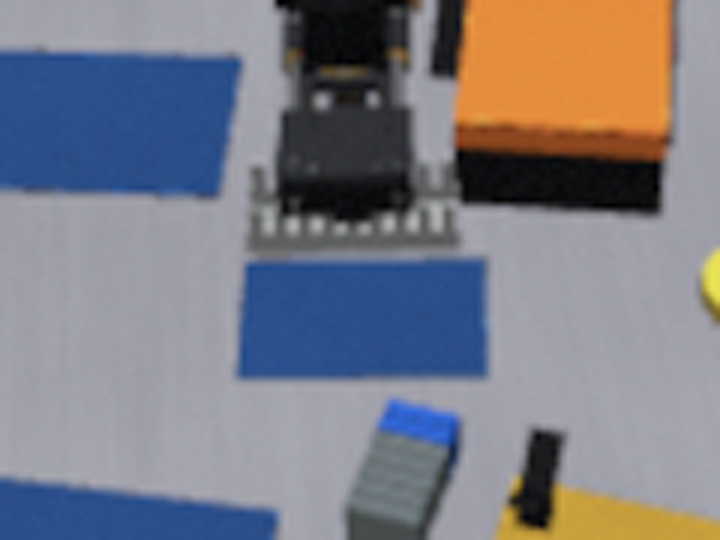

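The wrist view shows the duct held parallel with the mat, centred across it (mat columns 198–313). Lowering.

```bash
python3 -m crank '[[[3,0,20,0,0,0,35],[0,0,20,0,0,0,35],[0,0,20,0,0,0,35],[0,0,14,0,0,0,35],[0,0,7,0,0,0,35],[0,0,3,0,0,0,35],[0,0,1,0,0,0,35],[0,0,0,0,0,0,35]]]'
python3 -c "
from h import *
to(478,7,11.5,-95)"
```

```text
clock: 8.75
tool_pos: [0.4796, 0.0062, 0.0144]
orientation: [3.138, -0.135, 0.002]
wrist_force: [-0.2, 0.1, -1.0]
opening: 0.457
now [479.6   6.2  14.4] q [-13.  38. 111.   0.  31.  82.] F [-0.2  0.1 -1. ] op 0.457 t 8.75
jaw yaw -94.9 toolz [ 0.001 -0.    -1.   ]
shift tool [-1.7 -0.7  2.9]
turn deg [ 0.01 -0.06  0.06]
```

```bash
python3 -m crank '[[[0,0,2,0,0,0,35],[0,0,1,0,0,0,35],[0,0,0,0,0,0,35]]]'

```

```text
clock: 9.05
tool_pos: [0.4795, 0.0061, 0.0114]
orientation: [3.138, -0.136, 0.002]
wrist_force: [0.1, 0.4, 2.9]
opening: 0.459
```

```bash
python3 -m crank '[[[0,0,0,0,0,0,60],[0,0,0,0,0,0,70],[0,0,-5,0,0,0,75],[0,0,-15,0,0,0,80],[0,0,-25,0,0,0,80],[0,0,-35,0,0,0,80],[0,0,-40,0,0,0,80],[0,0,-30,0,0,0,0],[0,0,0,0,0,0,0]]]'
python3 -c "
from h import *
d=img('wrist','pics/j.png'); S=img('side','pics/j3.png',(180,110,320,240),5);T=img('top','pics/j2.png',(120,120,290,250),4.5)
C=np.array([639.5,200]);u=np.array([.981,-.196]);v=np.array([.196,.981])
p=C-130*u-10*v; print(p); to(*p,150,-101.3,45,-11.3)
for D,lo in((T,0),(S,0)):
  for c in blobs(D,(5,60,60),(16,175,210),(130,190,170,230) if D is T else (225,125,255,160)): print(cv2.boundingRect(c),rect(D,c,.04))
"
```

```text
clock: 9.95
tool_pos: [0.4822, 0.0057, 0.1651]
orientation: [3.137, -0.135, 0.015]
wrist_force: [1.3, 0.7, 0.4]
opening: 0.691
[510.01 215.67]
now [478.4   6.4 160.6] q [-13.  22. 105.  -0.  53.  82.] F [-0.4  0.3 -0.9] op 0.565 t 10.1
jaw yaw -95.0 toolz [-0.001  0.    -1.   ]
shift tool [  13.5 -211.2   10.6]
turn deg [-2.49 45.01  6.01]
(135, 200, 29, 23) [512.2 336.8  83.   62.6  92.7]
```

View pics/j2.png

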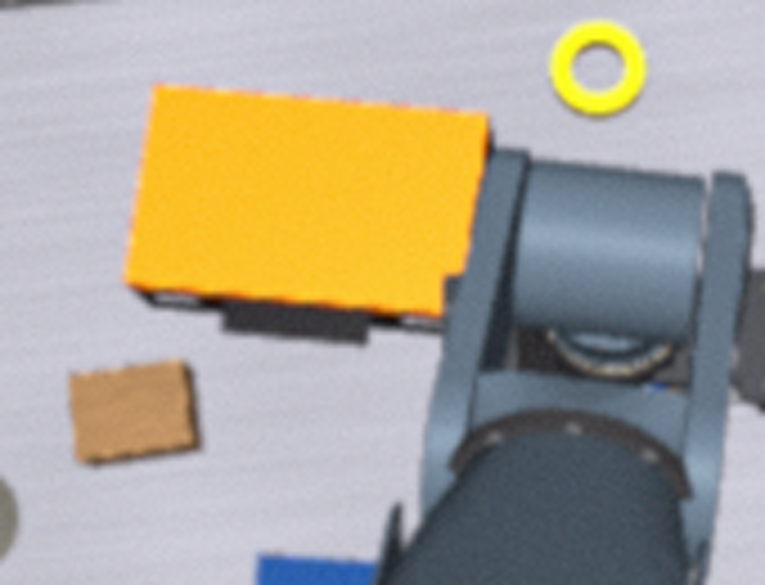

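View pics/j3.png

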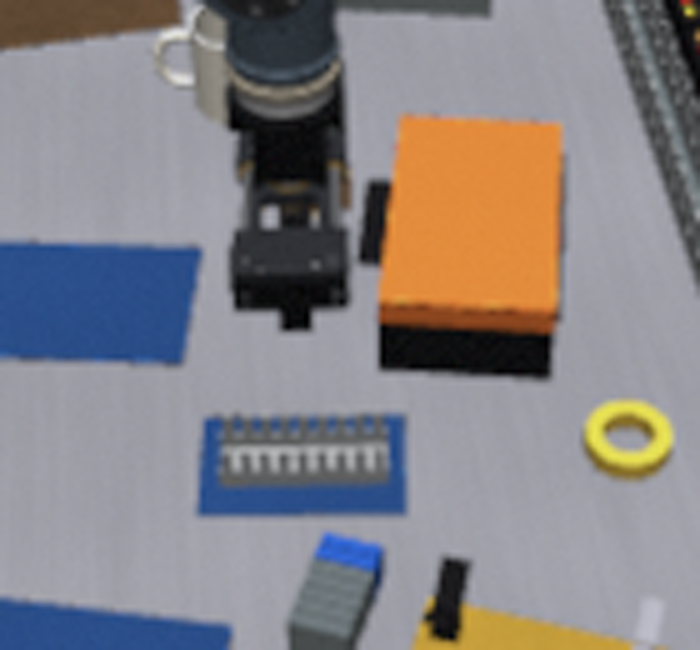

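The side view shows the duct upright and centred on the smallest mat (about (305,460)); the case is clear. Moving in front of the lip and tilting the tool.

```bash
python3 -m crank '[[[2,-30,0,0,0,0,0],[2,-30,0,0,0,0,0],[2,-30,0,0,0,0,0],[2,-30,0,0,0,0,0],[2,-30,0,0,0,0,0],[2,-30,0,0,0,0,0],[1,-31,0,0,0,0,0],[0,0,0,0,0,6.3,0],[0,0,0,0,0,0,0]]]'
python3 -m crank '[[[0,0,0,0,7.5,0,0],[0,0,0,0,7.5,0,0],[0,0,0,0,7.5,0,0],[0,0,0,0,7.5,0,0],[0,0,0,0,7.5,0,0],[0,0,0,0,7.5,0,0],[0,0,0,0,0,0,0]]]'
python3 -c "
from h import *
d=img('wrist','pics/k.png')
C=np.array([639.5,200]);u=np.array([.981,-.196]);v=np.array([.196,.981])
p=C-115*u-10*v; print(p); to(*p,32,-101.3,45,-11.3)
"
```

```text
clock: 11.0
tool_pos: [0.5088, 0.2159, 0.1588]
orientation: [3.125, -0.305, -0.007]
wrist_force: [-0.6, 0.2, -0.0]
opening: 0.004
clock: 11.7
tool_pos: [0.5313, 0.1998, 0.2068]
orientation: [2.919, -0.252, 0.941]
wrist_force: [0.2, 0.1, 0.5]
opening: 0.005
[524.725 212.73 ]
now [531.2 199.8 206. ] q [ 19.  20. 114. -51.  22. 163.] F [-0.2 -0.8  0.2] op 0.004 t 11.75
jaw yaw -100.2 toolz [ 0.573 -0.111 -0.812]
shift tool [-108.4  -13.4  136.2]
turn deg [-0.29  9.3   1.22]
```

View pics/k.png

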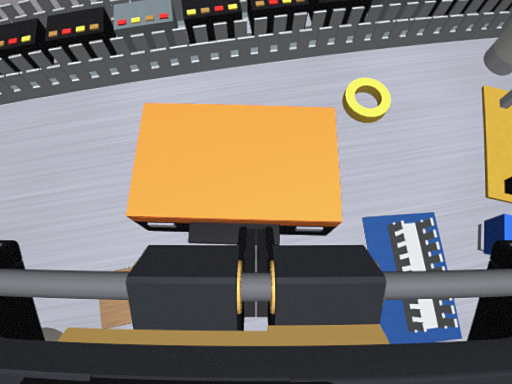

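The wrist view shows the lip (232,232) ahead, but joint 6 is at its limit and the tilt stopped at 36° after a drift. I'll use the half-turned grasp and a 30° tilt instead.

```bash
python3 -m crank '[[[0,0,0,0,0,-8.5,0],[0,0,0,0,0,-8.5,0],[0,0,0,0,0,-8.5,0],[0,0,0,0,0,-8.5,0],[0,0,0,0,0,-8.5,0],[0,0,0,0,0,-8.5,0],[0,0,0,0,0,-8.5,0],[0,0,0,0,0,-8.5,0],[0,0,0,0,0,-8.5,0],[0,0,0,0,0,-8.5,0],[0,0,0,0,0,-8.5,0],[0,0,0,0,0,-8.5,0]]]'
python3 -m crank '[[[0,0,0,0,0,-8.5,0],[0,0,0,0,0,-8.5,0],[0,0,0,0,0,-8.5,0],[0,0,0,0,0,-8.5,0],[0,0,0,0,0,-8.5,0],[0,0,0,0,0,-8.5,0],[0,0,0,0,0,-8.5,0],[0,0,0,0,0,-8.5,0],[0,0,0,0,0,-8.5,0],[0,0,0,0,0,0,0]]]'
python3 -c "
from h import *
C=np.array([639.5,200]);u=np.array([.981,-.196]);v=np.array([.196,.981])
p=C-130*u-10*v; print(p); to(*p,150,78.7,30,-11.3)
"
```

```text
clock: 12.95
tool_pos: [0.5311, 0.1998, 0.2045]
orientation: [1.79, 1.863, 0.448]
wrist_force: [-1.0, -0.5, -0.2]
opening: 0.002
clock: 13.95
tool_pos: [0.5312, 0.1998, 0.2047]
orientation: [0.254, 2.509, -0.074]
wrist_force: [0.9, -0.9, -0.2]
opening: 0.005
[510.01 215.67]
now [531.2 199.8 204.7] q [ 19.  20. 114. -51.  22. -15.] F [ 0.9 -0.9 -0.2] op 0.005 t 13.95
jaw yaw 78.5 toolz [ 0.571 -0.112 -0.813]
shift tool [51.3 11.  30.6]
turn deg [ 0.15  5.58 -0.29]
```

```bash
python3 -m crank '[[[17,4,10,0,2.8,0,0],[17,4,10,0,2.8,0,0],[17,3,10,0,0,0,0],[0,0,0,0,0,0,0]]]'
python3 -c "
from h import *
C=np.array([639.5,200]);u=np.array([.981,-.196]);v=np.array([.196,.981])
p=C-120*u-10*v; print(p); to(*p,33,78.7,30,-11.3)
"
```

```text
clock: 14.35
tool_pos: [0.5055, 0.216, 0.1503]
orientation: [0.265, 2.61, -0.065]
wrist_force: [-0.4, -0.4, 0.7]
opening: 0.008
[519.82 213.71]
now [505.5 216.  150.3] q [ 21.  24. 115. -48.  21. -16.] F [-0.4 -0.4  0.7] op 0.008 t 14.35
jaw yaw 78.5 toolz [ 0.487 -0.096 -0.868]
shift tool [ 45.7   0.2 109. ]
turn deg [ 0.07 -0.21 -0.31]
```

```bash
python3 -m crank '[[[9,0,22,0,0,0,0],[9,0,22,0,0,0,0],[9,0,22,0,0,0,0],[9,0,22,0,0,0,0],[9,0,21,0,0,0,0],[0,0,0,0,0,0,0]]]'
python3 -c "
from h import *
C=np.array([639.5,200]);u=np.array([.981,-.196]);v=np.array([.196,.981])
p=C-95*u-10*v; print(p); to(*p,33,78.7,30,-11.3);img('wrist','pics/l.png'); img('side','pics/l2.png',(180,90,320,220),5)
"
```

```text
clock: 14.95
tool_pos: [0.5309, 0.2212, 0.0472]
orientation: [0.271, 2.627, -0.075]
wrist_force: [-0.1, -0.0, -0.6]
opening: 0.006
[544.345 208.81 ]
now [530.9 221.2  47.2] q [ 20.  38. 115. -82.  15.  20.] F [-0.1 -0.  -0.6] op 0.006 t 14.95
jaw yaw 78.2 toolz [ 0.471 -0.102 -0.876]
shift tool [-6.9 -9.3 20. ]
turn deg [-0.46 -1.17 -0.35]
```

View pics/l.png

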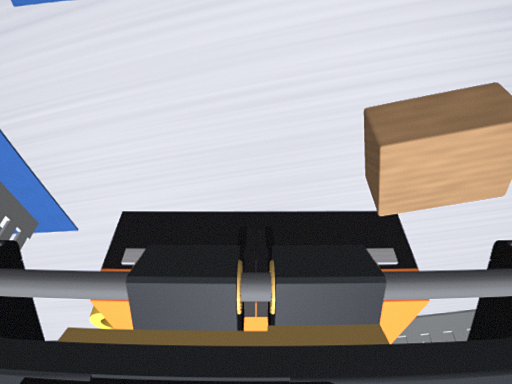

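View pics/l2.png

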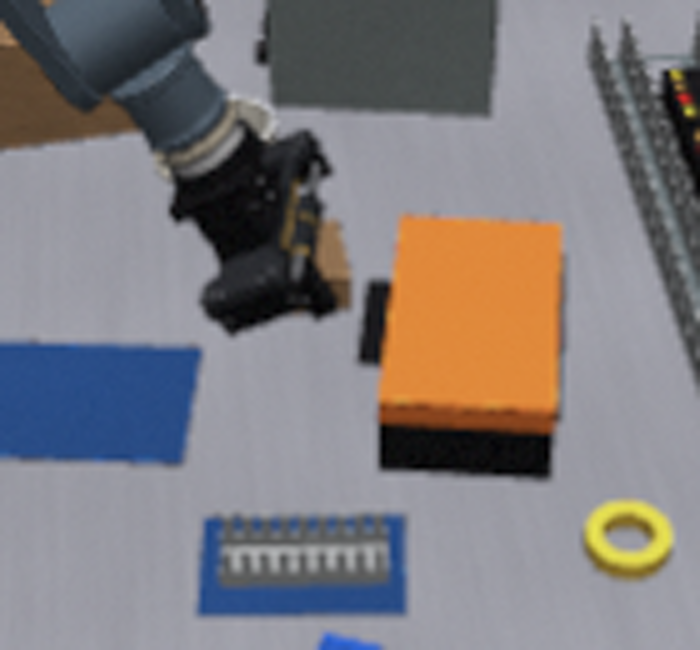

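```bash
python3 -m crank '[[[0,0,0,0,3,0,0],[0,0,0,0,3,0,0],[0,0,0,0,2,0,0],[0,0,0,0,0,0,0]]]'
python3 -c "
from h import *
C=np.array([639.5,200]);u=np.array([.981,-.196]);v=np.array([.196,.981])
p=C-101*u-5*v; print(p); to(*p,33,78.7,22,-11.3)
"
```

```text
clock: 15.45
tool_pos: [0.5313, 0.219, 0.0504]
orientation: [0.286, 2.721, -0.07]
wrist_force: [0.2, -1.3, -0.6]
opening: 0.007
[539.439 214.891]
now [531.3 219.   50.4] q [ 18.  37. 111. -46.  17. -17.] F [ 0.2 -1.3 -0.6] op 0.007 t 15.45
jaw yaw 77.9 toolz [ 0.386 -0.09  -0.918]
shift tool [-1.2 -2.2 19.5]
turn deg [-0.7   1.37 -0.56]
```

```bash
python3 -m crank '[[[0,-1,7,0,1,0,0],[0,-1,7,0,1,0,0],[-1,0,6,0,0,0,0],[0,0,0,0,0,0,0]]]'
python3 -c "
from h import *
C=np.array([639.5,200]);u=np.array([.981,-.196]);v=np.array([.196,.981])
p=C-94*u-5*v; print(p); to(*p,33,78.7,20,-11.3)
s,q,_=st(); e=q[:2]-C; print('case X,Y',e@u,e@v)
img('side','pics/m.png',(180,90,320,220),5)
"
```

```text
clock: 15.85
tool_pos: [0.5374, 0.2147, 0.0301]
orientation: [0.286, 2.759, -0.069]
wrist_force: [0.4, -0.2, -0.1]
opening: 0.008
[546.306 213.519]
now [537.4 214.7  30.1] q [ 17.  39. 110. -41.  16. -24.] F [ 0.4 -0.2 -0.1] op 0.008 t 15.85
jaw yaw 78.0 toolz [ 0.352 -0.085 -0.932]
shift tool [-9.4  0.7  0.5]
turn deg [-0.82  1.2  -0.4 ]
case X,Y -103.03912420354011 -5.605838397221126
```

View pics/m.png

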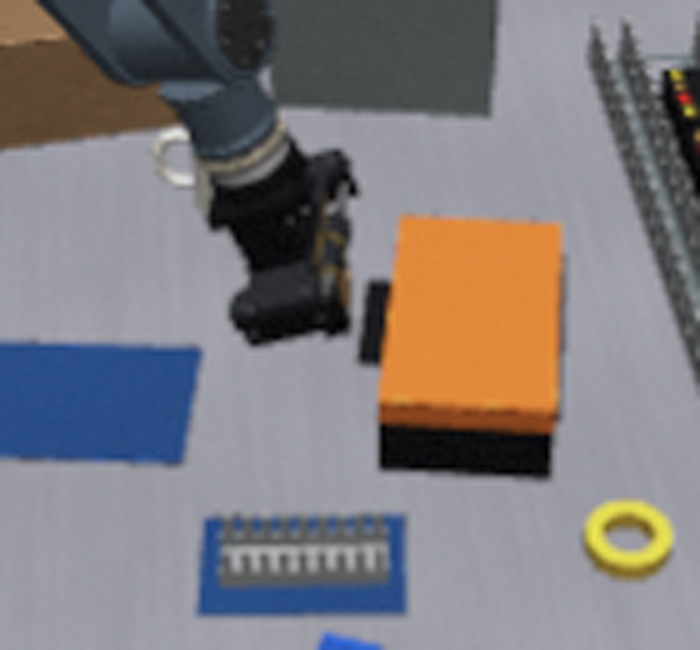

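```bash
python3 -m crank '[[[-5,0,2,0,0,0,0],[-5,0,1,0,0,0,0],[0,0,0,0,0,0,0],[-3.5,0,-7,0,0,0,0],[-3.5,0,-7,0,0,0,0],[-4,0,-7,0,0,0,0],[-4,0,-7,0,0,0,0],[0,0,0,0,0,0,0]]]'
python3 -c "
from h import *
C=np.array([639.5,200]);u=np.array([.981,-.196]);v=np.array([.196,.981])
s,q,_=st(); e=q[:2]-C; print('case X,Y',e@u,e@v)
to(550,210,33,78.7,22,-11.3)
img('side','pics/n.png',(200,90,320,200),6);img('wrist','pics/n2.png')
"
```

```text
clock: 16.7
tool_pos: [0.5493, 0.2121, 0.0626]
orientation: [0.287, 2.762, -0.071]
wrist_force: [-4.5, 1.4, -0.7]
opening: 0.002
case X,Y -90.82138916172141 -5.838194244744036
now [549.3 212.1  62.6] q [ 16.  35. 108. -30.  21. -35.] F [-4.5  1.4 -0.7] op 0.002 t 16.7
jaw yaw 78.0 toolz [ 0.348 -0.086 -0.933]
shift tool [ 9.6 -1.5 28. ]
turn deg [-0.91 -0.99 -0.39]
```

View pics/n.png

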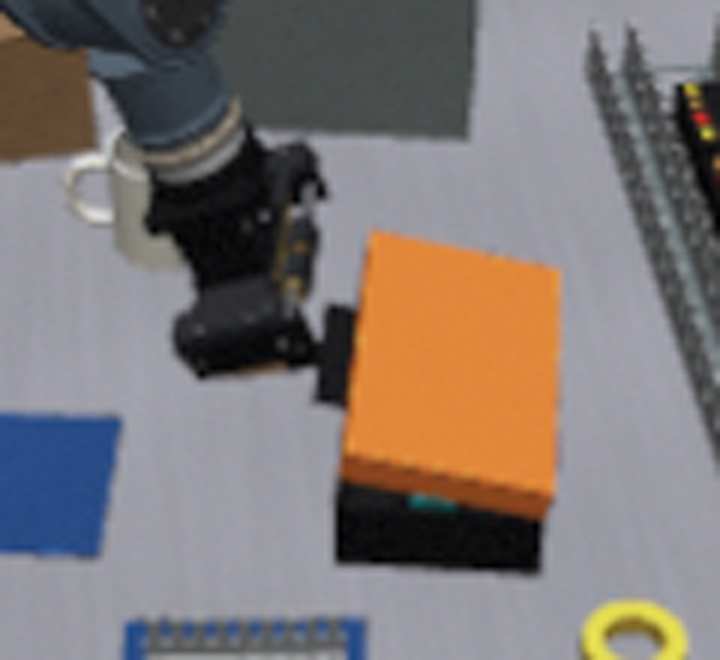

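View pics/n2.png

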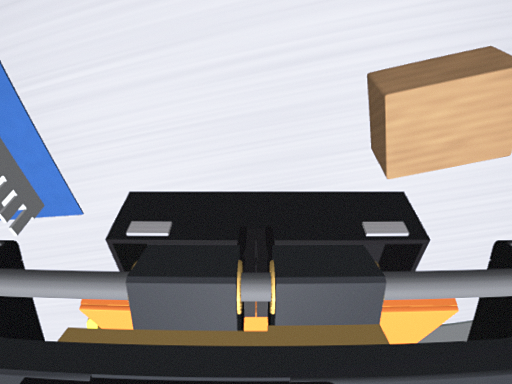

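The lid is lifting cleanly (side view: gap with teal handle showing at (430,500)); contact force is about 4.7 N. Continuing the arc.

```bash
python3 -m crank '[[[-9.5,0,-13,0,0,0,0],[-11,0,-12,0,0,0,0],[-12,0,-11,0,0,0,0],[-13,0,-10,0,0,0,0],[-14,0,-8.5,0,0,0,0],[-15,0,-7,0,0,0,0],[-15.5,0,-5.5,0,0,0,0],[0,0,0,0,0,0,0]]]'
python3 -c "
from h import *
C=np.array([639.5,200]);u=np.array([.981,-.196]);v=np.array([.196,.981])
s,q,_=st(); e=q[:2]-C; print('case X,Y',e@u,e@v)
to(550,210,33,78.7,22,-11.3)
img('side','pics/o.png',(200,70,320,180),6)
"
```

```text
clock: 17.6
tool_pos: [0.6138, 0.2012, 0.1603]
orientation: [0.287, 2.753, -0.065]
wrist_force: [0.0, -0.3, 0.0]
opening: -0.002
case X,Y -25.416762810379087 -3.90489268172902
now [613.8 201.2 160.3] q [ 13.  29.  97. -16.  36. -53.] F [ 0.  -0.3  0. ] op -0.002 t 17.6
jaw yaw 78.0 toolz [ 0.358 -0.083 -0.93 ]
shift tool [106.5  -3.6  94.8]
turn deg [-0.65 -0.44 -0.47]
```

View pics/o.png

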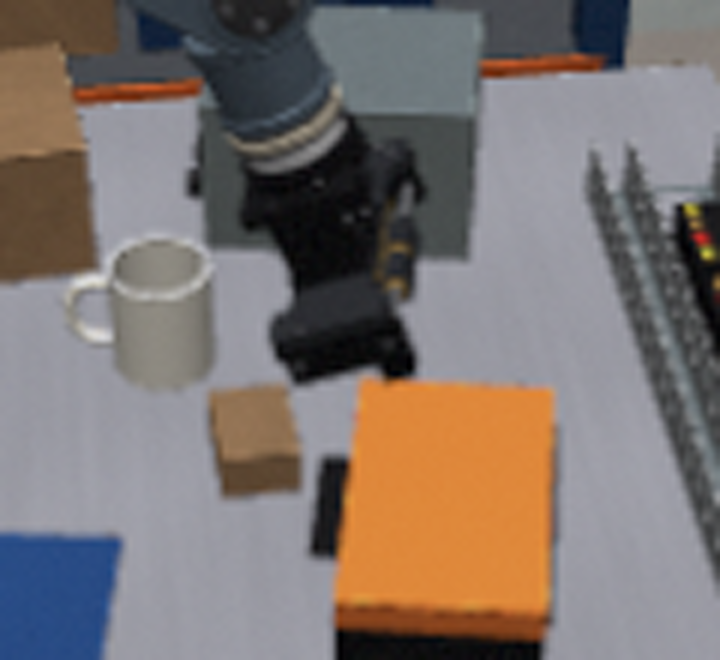

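The lid lifted, then slipped off the finger and fell shut (side view: lid flat again, nothing else moved). Cause: the finger was hooked only about 20 mm deep. I'll go back, hook deeper and increase the tilt on the way up.

```bash
cat >> h.py <<'E'
C=np.array([639.5,200]);u=np.array([.981,-.196]);v=np.array([.196,.981])
def cf():
    s,q,_=st(); e=q[:2]-C; return np.array([e@u,e@v,q[2]])
def arc(th,tilt,s,press=0):
    out=[]
    for t,a in zip(th,np.radians(tilt)):
        f=np.array([np.sin(a),-np.cos(a)]); n=np.array([np.cos(a),np.sin(a)])
        E=np.array([70-163*np.cos(t),55+163*np.sin(t)])
        out.append((E-(9.5-press)*n+s*f,a))
    return out
E
python3 -c "
from h import *
print(cf()); p=C-113*u-5*v; to(*p,160,78.7,21,-11.3)
th=[0,.05,.1,.2,.3,.4,.5,.6,.7,.8,.9,1,1.1,1.2,1.3,1.4,1.5,1.6]
ti=[21,21,21,21,21,22,23,24,25,26.5,28,29.5,31,33,35,37,38,38]
o=arc(th,ti,38,2); print(o[0])
for (p,a),(q,b),t in zip(o,o[1:],th[1:]):
    d=q-p; print(t,q.round(0),'x',round(-d@[np.cos(a),np.sin(a)],1),'z',round(d@[np.sin(a),-np.cos(a)],1),'ry',round(-np.degrees(b-a),1))
"
```

```text
[-27.55962641  -4.498527   158.69033413]
now [611.6 201.  158.7] q [ 13.  29.  97. -16.  36. -53.] F [ 0.1  0.1 -0.7] op 0.006 t 17.65
jaw yaw 78.0 toolz [ 0.354 -0.084 -0.931]
shift tool [ 79.1  -1.5 -32.3]
turn deg [-0.74  0.34 -0.45]
(array([-86.38387112,  16.83618417]), np.float64(0.3665191429188092))
0.05 [-86.  25.] x -3.1 z -7.5 ry -0.0
0.1 [-86.  33.] x -3.5 z -7.4 ry -0.0
0.2 [-83.  49.] x -8.0 z -14.2 ry -0.0
0.3 [-79.  65.] x -9.4 z -13.3 ry -0.0
0.4 [-73.  80.] x -11.4 z -12.2 ry -1.0
0.5 [-65.  95.] x -12.7 z -10.8 ry -1.0
0.6 [-56. 109.] x -13.9 z -9.3 ry -1.0
0.7 [-45. 122.] x -14.9 z -7.7 ry -1.0
0.8 [-33. 135.] x -16.1 z -5.9 ry -1.5
0.9 [-20. 146.] x -16.8 z -4.0 ry -1.5
1 [ -6. 155.] x -17.1 z -2.0 ry -1.5
1.1 [  9. 164.] x -17.3 z 0.1 ry -1.5
1.2 [ 25. 171.] x -17.5 z 2.2 ry -2.0
1.3 [ 42. 177.] x -17.1 z 4.4 ry -2.0
1.4 [ 59. 181.] x -16.4 z 6.4 ry -2.0
1.5 [ 76. 183.] x -14.8 z 8.3 ry -1.0
1.6 [ 92. 183.] x -13.0 z 9.8 ry -0.0
```

```bash
python3 -m crank '[[[20,0,-8,0,0,0,0],[20,0,-8,0,0,0,0],[20,0,-8,0,0,0,0],[20,-1,-8,0,0,0,0],[0,0,0,0,0,0,0],[9,0,22,0,0,0,0],[9,0,22,0,0,0,0],[9,0,22,0,0,0,0],[9,0,22,0,0,0,0],[0,0,0,0,0,0,0]]]'
python3 -c "
from h import *
print(cf()); p=C-106*u-5*v; to(*p,17,78.7,21,-11.3)
"
```

```text
clock: 18.65
tool_pos: [0.5221, 0.2164, 0.0601]
orientation: [0.285, 2.765, -0.072]
wrist_force: [-0.7, 0.1, 0.0]
opening: 0.003
[-118.40584635   -6.96905597   60.07943171]
now [522.1 216.4  60.1] q [ 17.  35. 111. -34.  19. -30.] F [-0.7  0.1  0. ] op 0.003 t 18.65
jaw yaw 78.1 toolz [ 0.346 -0.086 -0.934]
shift tool [ 3.8  2.7 44.6]
turn deg [-0.97 -0.15 -0.3 ]
```

```bash
python3 -m crank '[[[1,1,11,0,0,0,0],[1,1,11,0,0,0,0],[1,0,11,0,0,0,0],[1,0,11,0,0,0,0],[-6,0,2,0,0,0,0],[-5,0,2,0,0,0,0],[0,0,0,0,0,0,0]]]'
python3 -c "
from h import *
print(cf()); p=C-88*u-5*v; to(*p,17,78.7,21,-11.3)
"
```

```text
clock: 19.35
tool_pos: [0.5481, 0.214, 0.0218]
orientation: [0.287, 2.758, -0.068]
wrist_force: [-0.4, 0.9, 0.1]
opening: 0.007
[-92.45063434  -4.21658761  21.78966779]
now [548.1 214.   21.8] q [ 16.  40. 109. -41.  16. -24.] F [-0.4  0.9  0.1] op 0.007 t 19.35
jaw yaw 78.0 toolz [ 0.352 -0.084 -0.932]
shift tool [-2.4 -0.7  6.1]
turn deg [-0.76  0.23 -0.42]
```

```bash
python3 -m crank '[[[-2,0,4,0,0,0,0],[-2,0,1,0,0,0,0],[0,0,0,0,0,0,0]]]'
python3 -c "
from h import *
print(cf())"
python3 -m crank '[[[-4,0,-7.5,0,0,0,0],[-3.5,0,-7.5,0,0,0,0],[-4,0,-7,0,0,0,0],[-4,0,-7,0,0,0,0],[0,0,0,0,0,0,0]]]'
python3 -c "
from h import *
print(cf()); 
img('side','pics/p.png',(200,90,320,200),6)
"
```

```text
clock: 19.65
tool_pos: [0.5499, 0.2124, 0.0173]
orientation: [0.286, 2.763, -0.071]
wrist_force: [-7.2, 3.6, 1.5]
opening: 0.008
[-90.35171576  -5.38556282  17.30293472]
clock: 20.15
tool_pos: [0.5534, 0.2117, 0.0504]
orientation: [0.287, 2.764, -0.072]
wrist_force: [-7.8, 2.7, 0.5]
opening: 0.009
[-86.78283171  -5.38052031  50.42871627]
```

View pics/p.png

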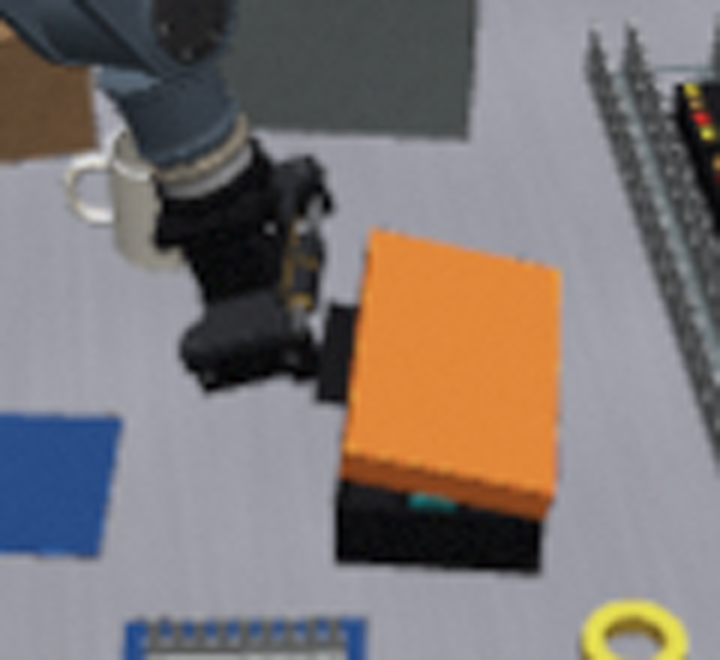

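```bash
python3 -m crank '[[[-9.5,0,-13,0,0,0,0],[-11.5,0,-12,0,-1,0,0],[-13,0,-11,0,-1,0,0],[0,0,0,0,0,0,0]]]'
python3 -c "
from h import *
print(cf()); 
img('side','pics/q.png',(200,70,320,180),6); img('wrist','pics/q2.png')
"
```

```text
clock: 20.6
tool_pos: [0.5753, 0.209, 0.0984]
orientation: [0.282, 2.723, -0.072]
wrist_force: [-2.4, 0.3, 1.0]
opening: 0.005
[-64.73730038  -3.79544754  98.4239296 ]
```

View pics/q.png

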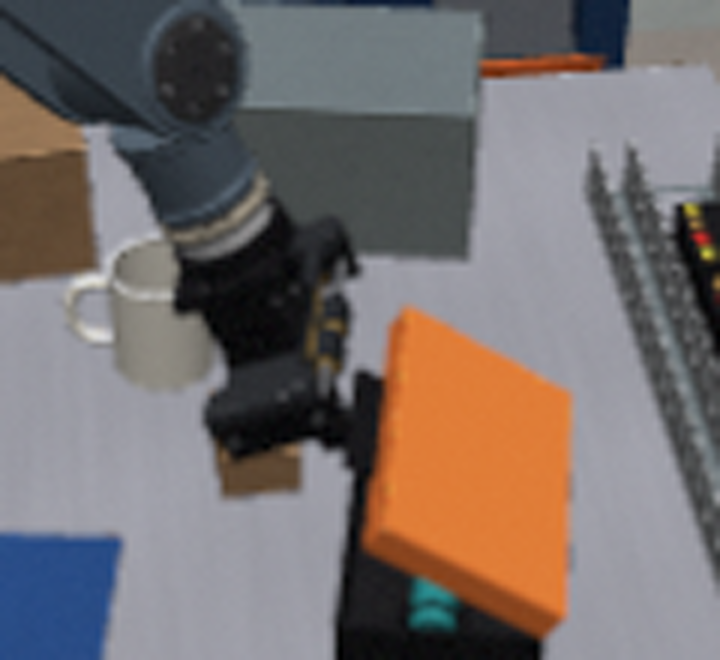

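View pics/q2.png

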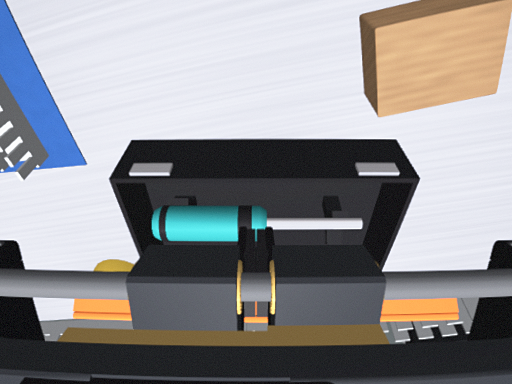

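Lid is now about 0.5 rad open and still hooked (side view lip at (360,430)); the driver is visible inside.

```bash
python3 -m crank '[[[-14,0,-8,0,-1,0,0],[-15,0,-7,0,-1,0,0],[-16,0,-5,0,-1.5,0,0],[0,0,0,0,0,0,0]]]'
python3 -c "
from h import *
print(cf()); 
img('side','pics/r.png',(200,70,320,180),6)
"
```

```text
clock: 21.1
tool_pos: [0.6111, 0.2028, 0.1362]
orientation: [0.275, 2.657, -0.077]
wrist_force: [0.3, 1.2, 0.6]
opening: 0.002
[-28.40290526  -2.84752231 136.24824195]
```

View pics/r.png

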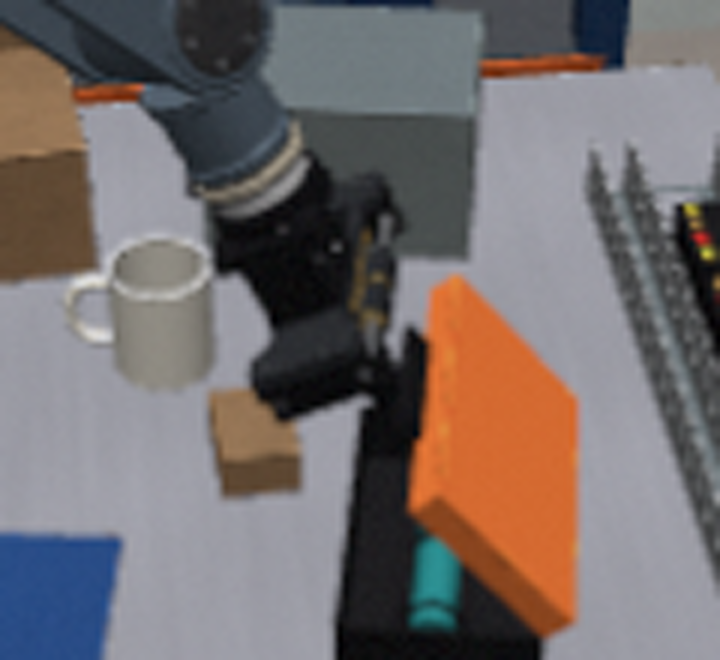

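The lid is at about 0.85 rad, still riding on the finger. Continuing past balance.

```bash
python3 -m crank '[[[-17,0,-4,0,-1.5,0,0],[-17,0,-2,0,-1.5,0,0],[-17,0,0,0,-1.5,0,0],[-17.5,0,2,0,-2,0,0],[-17,0,4,0,-2,0,0],[-16.5,0,6.5,0,-2,0,0],[-15,0,8,0,-1,0,0],[0,0,0,0,0,0,0]]]'
python3 -c "
from h import *
print(cf()); print(st()[0]['q'])
img('side','pics/s.png',(200,40,320,150),6)
"
```

```text
clock: 21.95
tool_pos: [0.7164, 0.1801, 0.1841]
orientation: [0.254, 2.461, -0.101]
wrist_force: [-0.2, 0.4, 0.7]
opening: 0.007
[ 79.38438672  -4.46131699 184.06358432]
[ 0.21232621  0.55942503  1.66910096 -0.7565352   0.38908971 -0.52026844]
```

View pics/s.png

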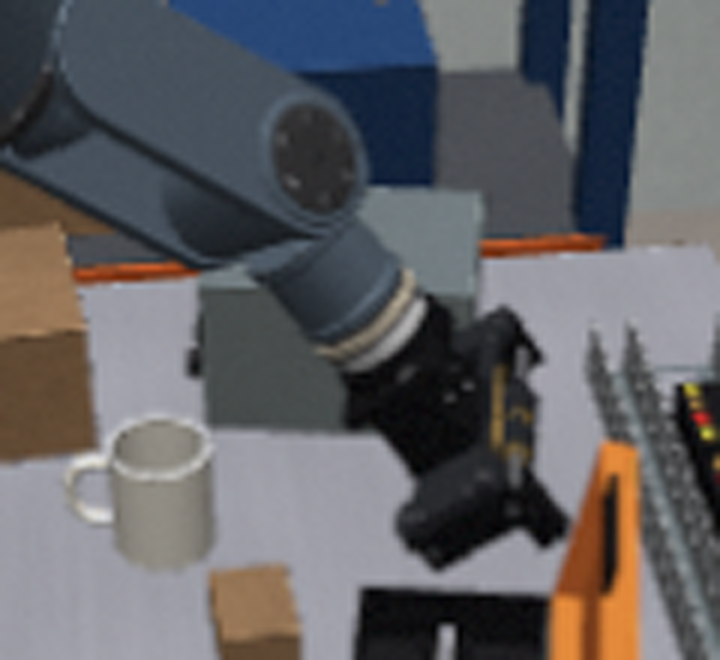

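The lid has passed balance and left the finger. Retreating and checking it.

```bash
python3 -m crank '[[[15,0,-15,0,0,0,0],[15,0,-25,0,0,0,0],[10,0,-30,0,0,0,0],[0,0,-30,0,3,0,0],[0,0,-10,0,7,0,0],[0,0,0,0,7,0,0],[0,0,0,0,7,0,0],[0,0,0,0,7,0,0],[0,0,0,0,5,0,0],[0,0,0,0,0,0,0]]]'
python3 -c "
from h import *
print(cf()); to(627.7,166.6,200,-11.3)
img('side','pics/t.png',(200,60,350,190),5);img('top','pics/t2.png',(120,90,290,230),4.5);img('wrist','pics/t3.png')
"
```

```text
clock: 23.0
tool_pos: [0.6206, 0.1993, 0.244]
orientation: [0.328, 3.069, -0.028]
wrist_force: [0.4, 0.7, 0.4]
opening: 0.005
[-18.35771175  -4.39592865 243.95989486]
now [620.6 199.3 244. ] q [  9.  29.  77.  -2.  71. -68.] F [0.4 0.7 0.4] op 0.005 t 23.0
jaw yaw 77.8 toolz [ 0.052 -0.024 -0.998]
shift tool [-11.3 -29.9  45. ]
turn deg [ 1.95  3.09 89.06]
```

View pics/t.png

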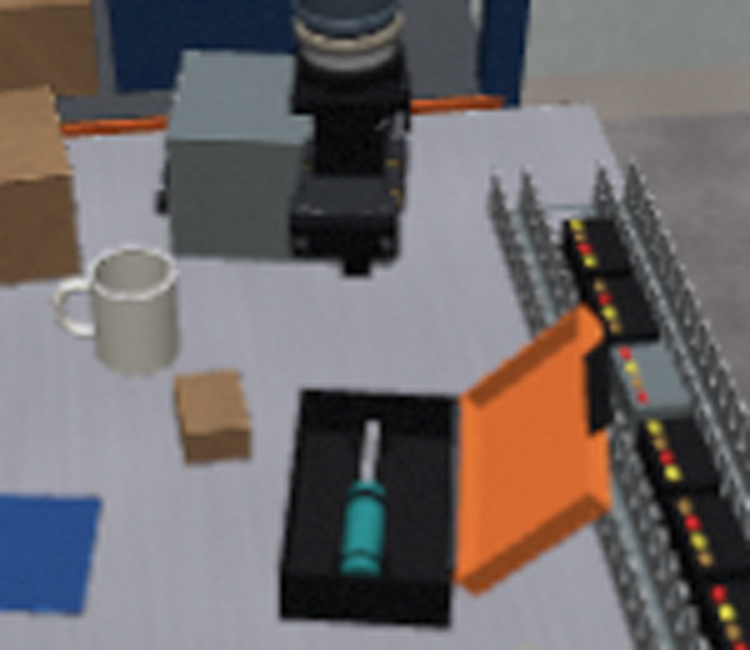

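View pics/t3.png

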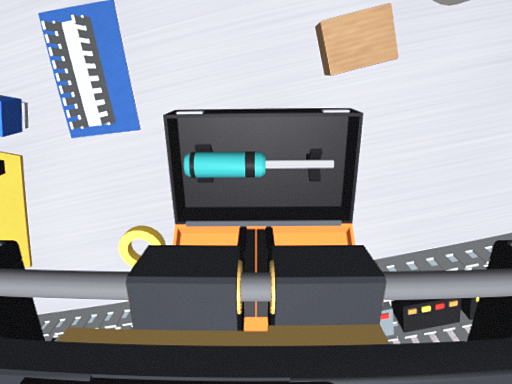

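The lid stands fully open by itself (side view, lid leaning back at (540,450)), with the driver in its vees. I'll measure the driver in the wrist and top views.

```bash
python3 -c "
from h import *
W=img('wrist');T=img('top');S=img('side')
for d in (W,T,S):
  for c in blobs(d,(80,100,50),(98,255,255),mn=20)[:3]: print(d['n'],cv2.boundingRect(c),rect(d,c,.038))
P=plane(W,[(184,164),(266,164),(334,163)],.038)*1000; print(P.round(0))
v=P[2]-P[0]; print(np.degrees(np.arctan2(v[1],v[0])),np.linalg.norm(v))
"
```

```text
wrist (193, 152, 53, 27) [623.7 148.7  66.3  34.   78. ]
wrist (254, 153, 12, 25) [634.3 198.8  31.3  14.  168. ]
wrist (183, 154, 8, 24) [615.5 108.4  30.3   8.9 163.9]
top (195, 164, 27, 13) [623.4 147.4  82.7  36.2  79.2]
top (188, 164, 6, 10) [634.  201.4  29.   15.8 174.1]
side (268, 156, 9, 19) [624.3 162.9 107.8  32.8  81.3]
[[613. 106.  38.]
 [635. 207.  38.]
 [651. 291.  38.]]
78.4604228395631 188.93506871887436
```

```bash
python3 -m crank '[[[0,0,0,1,3,0,50],[0,0,0,0,0,8.1,50],[0,0,0,0,0,8.1,50],[0,0,0,0,0,8.1,50],[0,0,0,0,0,8.1,55],[0,0,0,0,0,8.1,60],[0,0,0,0,0,8.1,65],[0,0,0,0,0,8.1,65],[0,0,0,0,0,8.1,65],[0,0,0,0,0,8.1,65],[0,0,0,0,0,8.1,65],[0,0,0,0,0,8.1,65]]]' 25
python3 -m crank '[[[0,0,0,0,0,0,65]]]'
python3 -c "
from h import *
to(627,167.5,150,-11.5)"
```

```text
clock: 24.5
tool_pos: [0.6169, 0.2006, 0.244]
orientation: [2.417, 1.974, -0.036]
wrist_force: [0.7, -0.1, 0.3]
opening: 0.651
clock: 24.6
tool_pos: [0.6171, 0.2006, 0.244]
orientation: [2.411, 1.981, -0.036]
wrist_force: [0.7, 0.1, 0.8]
opening: 0.651
now [617.1 200.6 244. ] q [ 9. 30. 75. -2. 76. 21.] F [0.7 0.1 0.8] op 0.651 t 24.6
jaw yaw -11.2 toolz [-0.005 -0.031 -1.   ]
shift tool [-27.6  16.   95. ]
turn deg [0.09 1.77 0.31]
```

```bash
python3 -m crank '[[[-9,5,10,0,1.8,0.3,65],[-9,5,20,0,0,0,65],[-9,6,20,0,0,0,65],[0,0,20,0,0,0,65],[0,0,20,0,0,0,65],[0,0,5,0,0,0,65],[0,0,0,0,0,0,65]]]'
python3 -c "
from h import *
to(627,167.5,19.5,-11.5)
W=img('wrist','pics/u.png'); img('side','pics/u2.png',(200,60,350,190),5)
for c in blobs(W,(80,100,50),(98,255,255),mn=20)[:3]: print(cv2.boundingRect(c),rect(W,c,.038))
"
```

```text
clock: 25.3
tool_pos: [0.6274, 0.1704, 0.1485]
orientation: [-2.431, -1.989, 0.0]
wrist_force: [-0.3, -0.3, 0.3]
opening: 0.652
now [627.4 170.4 148.5] q [ 5. 35. 81.  0. 64. 17.] F [-0.3 -0.3  0.3] op 0.652 t 25.3
jaw yaw -11.4 toolz [-0.  0. -1.]
shift tool [ -2.9   0.2 129. ]
turn deg [-0.02 -0.    0.07]
(240, 171, 33, 66) [623.4 146.3  68.2  32.2  78.5]
(240, 143, 33, 19) [633.9 197.7  30.3  17.1 168.5]
(242, 238, 29, 10) [615.2 105.6  28.7  10.3 168.5]
```

View pics/u.png

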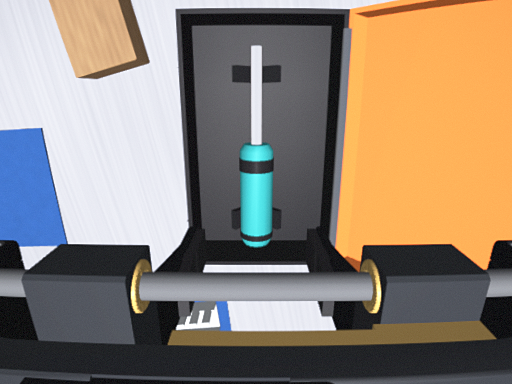

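View pics/u2.png

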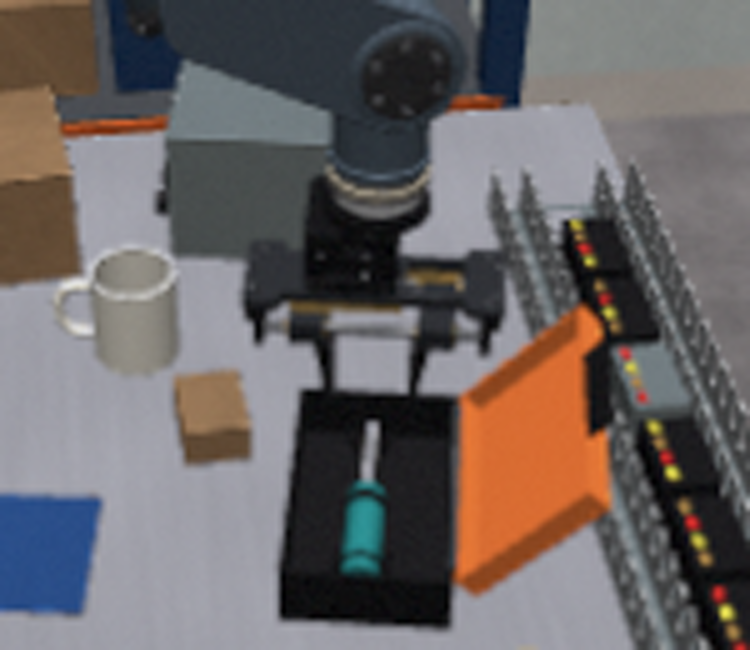

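Clear straight-down view: the driver at (257,195) is centred between the fingers, and the lid is to the right. Descending.

```bash
python3 -m crank '[[[-2.5,0,20,0,0,0,65],[0,0,20,0,0,0,65],[0,0,20,0,0,0,65],[0,0,20,0,0,0,65],[0,0,15,0,0,0,65],[0,0,0,0,0,0,65]]]'
python3 -m crank '[[[0,0,10,0,0,0,65],[0,0,10,0,0,0,65],[0,0,7,0,0,0,65],[0,0,0,0,0,0,65]]]'
python3 -c "
from h import *
to(627,167.5,25,-11.5); img('side','pics/v.png',(200,60,350,190),5)"
```

```text
clock: 26.0
tool_pos: [0.6269, 0.1678, 0.0529]
orientation: [-2.432, -1.987, 0.001]
wrist_force: [-0.8, -0.5, 0.6]
opening: 0.646
clock: 26.4
tool_pos: [0.6271, 0.1677, 0.0261]
orientation: [-2.433, -1.986, 0.001]
wrist_force: [-0.1, -0.1, -0.6]
opening: 0.65
now [627.1 167.7  26.1] q [ 5. 44. 85.  0. 50. 17.] F [-0.1 -0.1 -0.6] op 0.65 t 26.4
jaw yaw -11.5 toolz [-0.001  0.    -1.   ]
shift tool [-0.2 -0.1  1.1]
turn deg [-0.03 -0.   -0.05]
```

View pics/v.png

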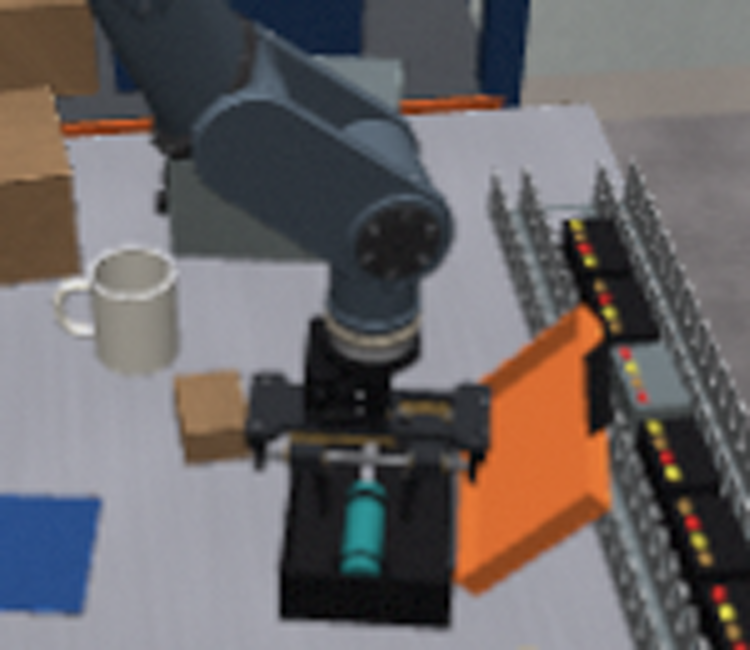

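```bash
python3 -c "
from h import *
S=img('side'); s,p,r=st()
print((proj(S,[p/1000,[.626,.1685,.038],[.613,.106,.038],[.635,.207,.038]])-[200,60])*5)"
python3 -m crank '[[[0,0,1,0,0,0,45],[0,0,0,0,0,0,30],[0,0,0,0,0,0,25],[0,0,0,0,0,0,25],[0,0,0,0,0,0,25]]]' 30
python3 -c "
from h import *
img('side','pics/w.png',(200,60,350,190),5);img('wrist','pics/w2.png')"
```

```text
[[363.31818205 528.94257344]
 [361.15762132 519.05142224]
 [356.35749827 573.83393286]
 [365.14188925 486.75290248]]
clock: 27.0
tool_pos: [0.6281, 0.1678, 0.0263]
orientation: [2.433, 1.986, 0.003]
wrist_force: [-0.1, 0.5, -0.5]
opening: 0.301
```

View pics/w2.png

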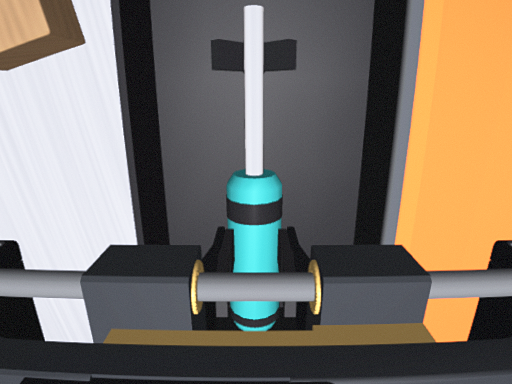

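The wrist view shows the grip above the axis (opening 26 mm, under the 32 mm diameter). I'll reopen and grip 7 mm lower, at the diameter.

```bash
python3 -m crank '[[[0,0,0,0,0,0,50],[0,0,0,0,0,0,50],[0,0,4,0,0,0,50],[0,0,4,0,0,0,50],[0,0,0,0,0,0,50],[0,0,0,0,0,0,30],[0,0,0,0,0,0,25],[0,0,0,0,0,0,25],[0,0,0,0,0,0,25]]]' 30
python3 -c "
from h import *
to(627,167.5,19.5,-11.5);W=img('wrist','pics/x.png')"
```

```text
clock: 28.0
tool_pos: [0.6273, 0.168, 0.0182]
orientation: [-2.434, -1.986, -0.001]
wrist_force: [-1.0, 0.7, 1.2]
opening: 0.33
now [627.3 168.   18.2] q [ 5. 45. 85.  0. 49. 17.] F [-1.   0.7  1.2] op 0.33 t 28.0
jaw yaw -11.6 toolz [ 0.  0. -1.]
shift tool [-0.5 -0.2 -1.3]
turn deg [ 0.   -0.03 -0.05]
```

View pics/x.png

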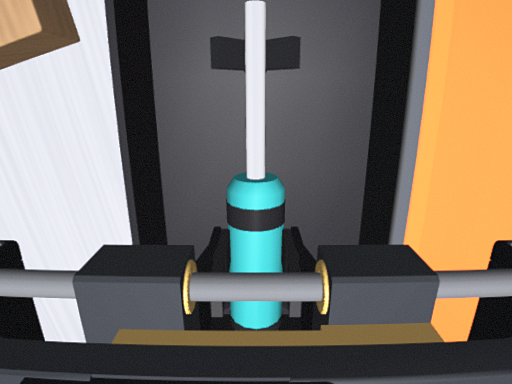

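```bash
python3 -m crank '[[[0,0,-5,0,0,0,25],[0,0,-10,0,0,0,25],[0,0,-15,0,0,0,25],[0,0,-20,0,0,0,25],[0,0,-25,0,0,0,25],[0,0,-25,0,0,0,25],[0,0,-25,0,0,0,25],[0,0,-25,0,0,0,25],[0,0,-25,0,0,0,25],[0,0,-10,0,0,0,25],[0,0,0,0,0,0,25]]]'
python3 -c "
from h import *
to(602,-187,200,-112.4);W=img('wrist','pics/y.png')
img('side','pics/y2.png',(200,40,350,170),5)"
```

```text
clock: 29.15
tool_pos: [0.6291, 0.1679, 0.206]
orientation: [2.431, 1.984, 0.009]
wrist_force: [-0.3, -0.1, -2.5]
opening: 0.328
now [629.1 167.9 206. ] q [ 5. 32. 78.  0. 70. 17.] F [-0.3 -0.1 -2.5] op 0.328 t 29.15
jaw yaw -11.6 toolz [ 0.007  0.001 -1.   ]
shift tool [-353.1   44.5    5.5]
turn deg [  0.16  -0.42 100.85]
```

View pics/y.png

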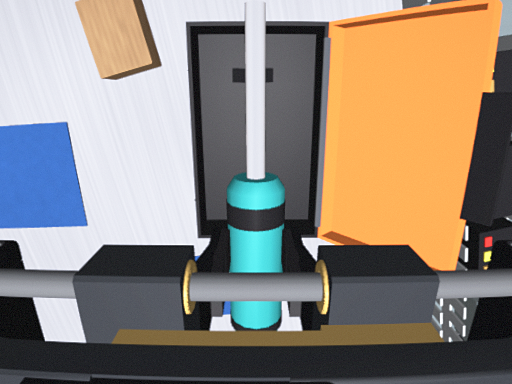

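View pics/y2.png

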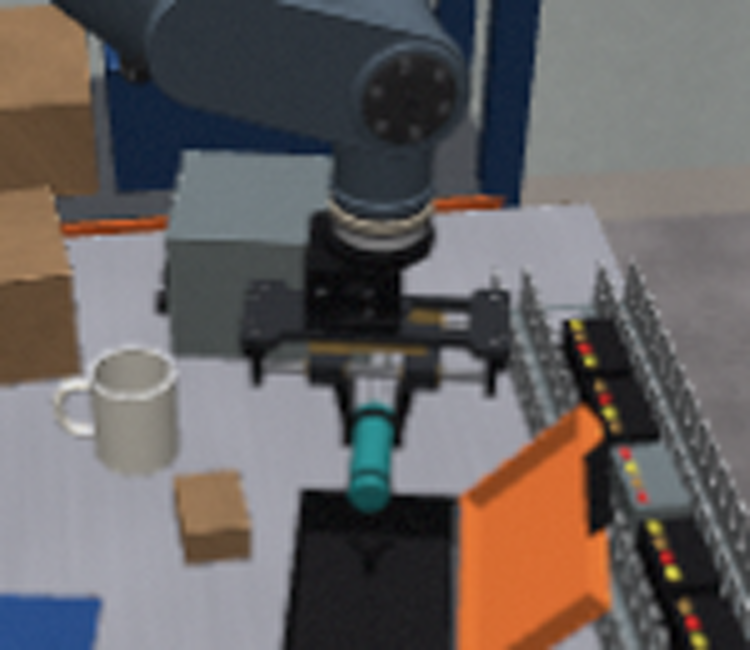

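The driver is held level in the gripper, and the case is empty below it. Carrying to the rest.

```bash
python3 -m crank '[[[-20,2,0,0,0,0,25],[-35,4.5,0,0,0,0,25],[-35,4.5,0,0,0,0,25],[-35,4.5,0,0,0,0,25],[-35,4.5,0,0,0,0,25],[-35,4.5,0,0,0,0,25],[-35,4.5,0,0,0,0,25],[-35,4.5,0,0,0,0,25],[-35,4.5,0,0,0,0,25],[-35,4.5,0,0,0,0,25],[-18,2,0,0,0,0,25],[0,0,0,0,0,4,25]]]'
python3 -m crank '[[[0,0,0,0,0,8,25],[0,0,0,0,0,8,25],[0,0,0,0,0,8,25],[0,0,0,0,0,8,25],[0,0,0,0,0,8,25],[0,0,0,0,0,8,25],[0,0,0,0,0,8,25],[0,0,0,0,0,8,25],[0,0,0,0,0,8,25],[0,0,0,0,0,8,25],[0,0,0,0,0,8,25],[0,0,0,0,0,8,25]]]'
python3 -m crank '[[[0,0,0,0,0,0.8,25],[0,0,0,0,0,0,25]]]'
python3 -c "
from h import *
to(602,-187,200,-112.4);W=img('wrist','pics/z.png')
img('side','pics/z2.png',(220,140,370,270),5);img('top','pics/z3.png',(260,80,380,220),4.2)"
```

```text
clock: 30.45
tool_pos: [0.5997, -0.1896, 0.2013]
orientation: [-2.506, -1.893, 0.0]
wrist_force: [-0.2, 0.9, -3.1]
opening: 0.332
clock: 31.65
tool_pos: [0.5998, -0.1857, 0.2015]
orientation: [-3.082, 0.595, 0.003]
wrist_force: [0.1, -0.1, -2.8]
opening: 0.331
clock: 31.85
tool_pos: [0.6002, -0.1862, 0.2021]
orientation: [-3.081, 0.604, 0.001]
wrist_force: [-0.4, 1.0, -3.5]
opening: 0.329
now [ 600.2 -186.2  202.1] q [-27.  30.  81.   0.  69.  85.] F [-0.4  1.  -3.5] op 0.329 t 31.85
jaw yaw -112.2 toolz [-0.     0.002 -1.   ]
shift tool [2.  0.  2.1]
turn deg [-0.08  0.04  0.22]
```

View pics/z.png

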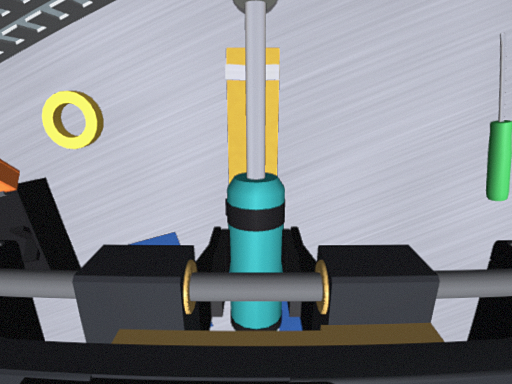

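View pics/z2.png

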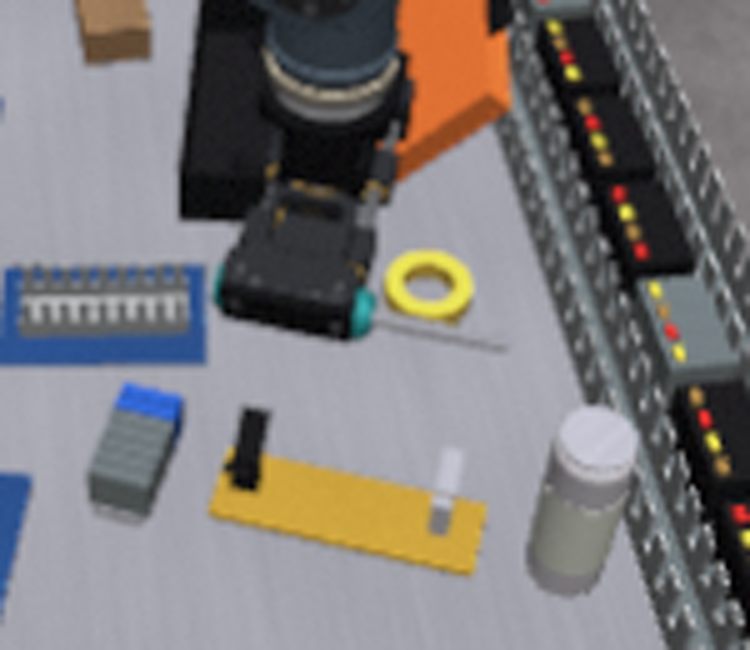

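View pics/z3.png

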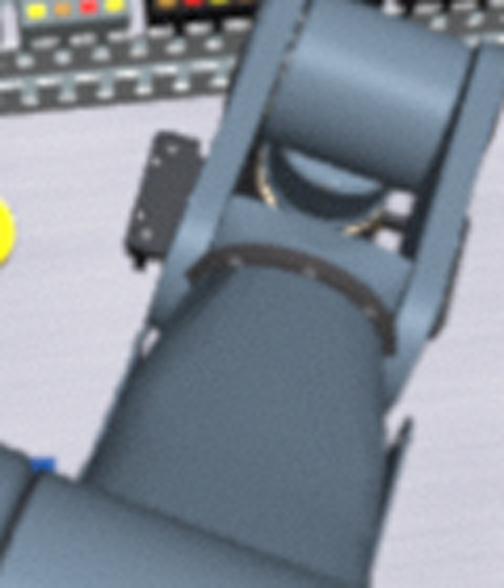

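The wrist view shows the shaft (255) over the rest plate (columns 226–279), can beyond. I'll compute the rest's axis and far end, and the driver's position in the grip.

```bash
python3 -c "
from h import *
W=img('wrist');S=img('side');s,p,r=st()
im=W['image']; h=cv2.cvtColor(im,cv2.COLOR_RGB2HSV)
m=cv2.inRange(h,np.array((15,130,100)),np.array((30,255,255)))
for row in (50,54,58,90,110,130,150,165):
    c=np.where(m[row,200:310])[0]+200
    P=plane(W,[(c.min()-.5,row),(c.max()+.5,row)],.008)*1000; print(row,c.min(),c.max(),P[:,:2].round(1).tolist(),P.mean(0)[:2].round(1))
col=np.where(m[:110,250-20:250-14].any(1))[0]; print('far row',np.where(m[:,232])[0].min(),np.where(m[:,272])[0].min())
F=plane(W,[(232,np.where(m[:,232])[0].min()-.5),(272,np.where(m[:,272])[0].min()-.5)],.008)*1000; print(F, F.mean(0))
for c in blobs(S,(15,150,100),(30,255,255),(255,220,325,262)): print(cv2.boundingRect(c),rect(S,c,.006))
# driver collar: handle front end ring in wrist: shaft axis columns
ax=plane(W,[(255.5,20),(255.5,160)],p[2]/1000+.0187)*1000; print('shaft line',ax)
print('front of handle (u=256,v=176):',plane(W,[(256,176)],p[2]/1000+.0187)*1000, p)
"
```

```text
50 226 278 [[732.1, -203.8], [709.7, -258.4]] [ 720.9 -231.1]
54 226 278 [[728.3, -202.1], [705.7, -256.9]] [ 717.  -229.5]
58 226 278 [[724.4, -200.4], [701.8, -255.3]] [ 713.1 -227.9]
90 227 277 [[692.1, -187.5], [669.9, -241.6]] [ 681.  -214.6]
110 227 277 [[671.5, -178.5], [648.9, -233.5]] [ 660.2 -206. ]
130 228 276 [[649.8, -170.3], [627.7, -224.0]] [ 638.8 -197.1]
150 228 276 [[627.9, -160.6], [605.4, -215.3]] [ 616.7 -188. ]
165 229 276 [[610.5, -154.3], [588.2, -208.6]] [ 599.3 -181.4]
far row 49 49
[[ 730.80686503 -211.1018474     8.        ]
 [ 713.86860135 -252.27732724    8.        ]] [ 722.33773319 -231.68958732    8.        ]
(262, 231, 55, 24) [ 633.7 -198.7  185.7   58.3  157.5]
shaft line [[ 708.34040908 -230.41331996  221.58224316]
 [ 644.83499522 -204.34426859  221.58224316]]
front of handle (u=256,v=176): [[ 636.55437777 -201.23841698  221.58224316]] [ 600.57656512 -186.8777292   202.88224316]
```

```bash
python3 -c "
from h import *
T=img('top')
l=[(270+x/4,80+y/4) for x,y in [(118,415),(190,437),(182,198),(160,270),(228,295)]]
P=plane(T,l,.008)*1000;P=P[:,:2]; print(P.round(1)); n=P[:2].mean(0); print('near mid',n,'origin',n+95*np.array([.926,-.378]),np.linalg.norm(P[0]-P[1]))
m=(P[3]+P[4])/2; print(m)
for r in (n,m): print('line y at x=600.4',r[1]-(600.4-r[0])*.409)
"
```

```text
[[ 557.6 -134. ]
 [ 534.2 -188.3]
 [ 731.8 -207.7]
 [ 672.9 -182.1]
 [ 646.6 -233.8]]
near mid [ 545.91749984 -161.15439554] origin [ 633.88749984 -197.06439554] 59.138073377089825
[ 659.75539476 -207.92234932]
line y at x=600.4 -183.43773810804524
line y at x=600.4 -183.64599285991588
```

```bash
python3 -c "
from h import *
S=img('side');P=plane(S,[(220+565/5,140+572/5)],0)*1000; print(P)
P=plane(S,[(220+598/5,140+435/5)],.15)*1000; print(P)"
python3 -m crank '[[[0,-3,10,0,0,0,25],[0,0,20,0,0,0,25],[0,0,25,0,0,0,25],[0,0,25,0,0,0,25],[0,0,25,0,0,0,25],[0,0,15,0,0,0,25],[0,0,0,0,0,0,25]]]'
python3 -c "
from h import *
to(601.2,-183.6,60,-112.3);W=img('wrist','pics/A.png')
img('side','pics/A2.png',(220,140,370,270),5)"
```

```text
[[ 776.55800393 -264.79557345    0.        ]]
[[ 776.21287074 -258.04278719  150.        ]]
clock: 32.9
tool_pos: [0.6, -0.1831, 0.0801]
orientation: [-3.08, 0.608, 0.007]
wrist_force: [0.5, 0.8, -3.1]
opening: 0.332
now [ 600.  -183.1   80.1] q [-27.  39.  87.   0.  54.  85.] F [ 0.5  0.8 -3.1] op 0.332 t 32.9
jaw yaw -112.3 toolz [-0.004  0.003 -1.   ]
shift tool [ 1.4  0.  20.1]
turn deg [-0.09  0.27 -0.05]
```

View pics/A.png

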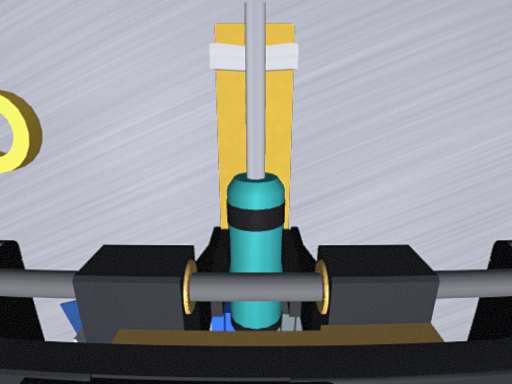

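View pics/A2.png

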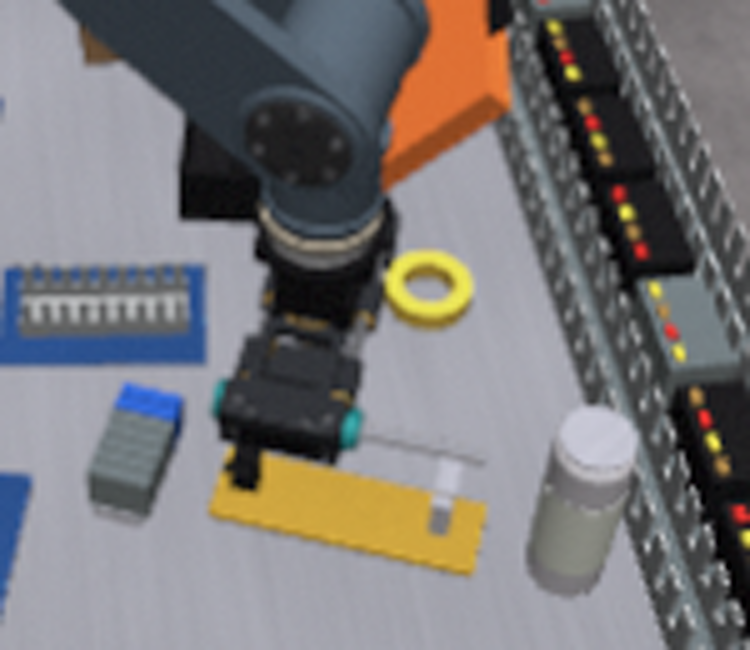

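Aligned: the shaft at column 255 sits over the middle of the small vee (210–298). Lowering to contact.

```bash
python3 -m crank '[[[1,0,12,0,0,0,25],[0,0,12,0,0,0,25],[0,0,8,0,0,0,25],[0,0,4,0,0,0,25],[0,0,0,0,0,0,25]]]'
python3 -m crank '[[[0,0,2,0,0,0,25],[0,0,1,0,0,0,25],[0,0,0,0,0,0,25]]]'
python3 -c "
from h import *
to(601.2,-183.6,40,-112.3);W=img('wrist','pics/B.png')
img('side','pics/B2.png',(220,140,370,270),5)"
```

```text
clock: 33.5
tool_pos: [0.6023, -0.1843, 0.046]
orientation: [-3.081, 0.609, 0.001]
wrist_force: [-0.1, 0.1, -2.9]
opening: 0.327
clock: 33.8
tool_pos: [0.6031, -0.1846, 0.0442]
orientation: [-3.081, 0.609, -0.003]
wrist_force: [0.8, 0.3, -3.2]
opening: 0.326
now [ 603.1 -184.6   44.2] q [-27.  42.  88.   0.  50.  85.] F [ 0.8  0.3 -3.2] op 0.326 t 33.8
jaw yaw -112.4 toolz [ 0.002  0.    -1.   ]
shift tool [-2.1 -0.2  4.2]
turn deg [-0.05 -0.1  -0.05]
```

View pics/B.png

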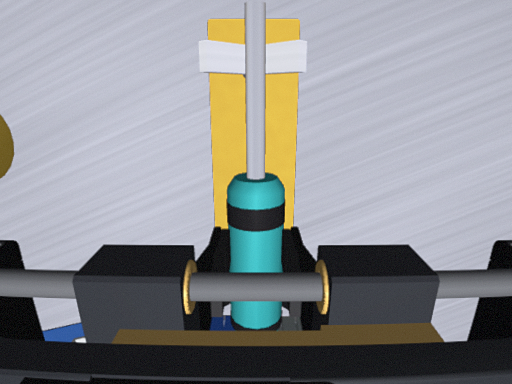

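View pics/B2.png

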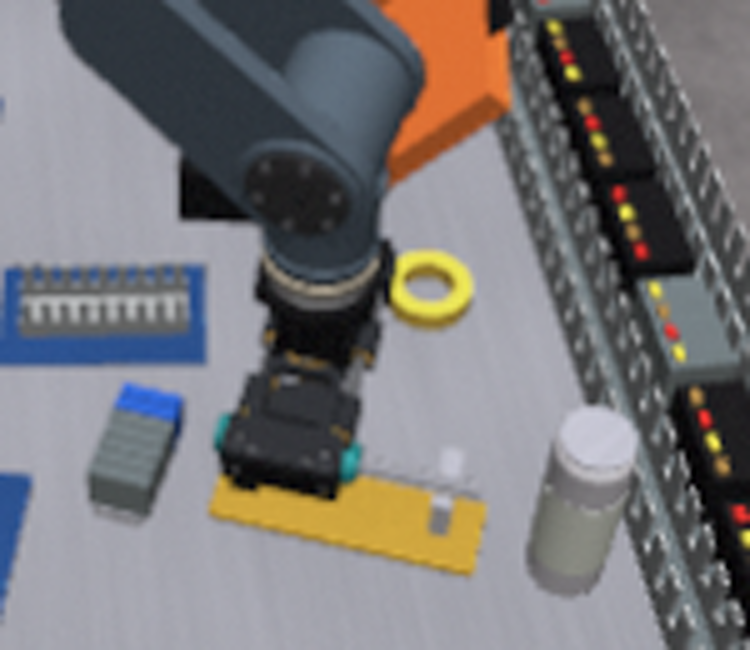

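```bash
python3 -m crank '[[[-1,0,1,0,0,0,25],[-1,0,1,0,0,0,25],[0,0,1,0,0,0,25],[0,0,0,0,0,0,25]]]'
python3 -m crank '[[[0,0,1,0,0,0,25],[0,0,0,0,0,0,25]]]'
```

```text
clock: 34.3
tool_pos: [0.601, -0.1834, 0.0413]
orientation: [-3.081, 0.609, -0.002]
wrist_force: [0.1, 1.8, 0.3]
opening: 0.329
clock: 34.5
tool_pos: [0.6013, -0.1832, 0.0409]
orientation: [-3.081, 0.609, -0.003]
wrist_force: [-1.1, 3.6, 5.1]
opening: 0.326
```

```bash
python3 -m crank '[[[0,-1,0,0,0,0,25],[0,0,0,0,0,0,25]]]'
python3 -c "
from h import *
to(601.2,-183.6,40,-112.3);print(st()[0]['torque']);W=img('wrist','pics/D.png')
img('side','pics/D2.png',(255,200,345,265),8)"
```

```text
clock: 34.7
tool_pos: [0.6018, -0.1828, 0.0403]
orientation: [-3.081, 0.609, -0.003]
wrist_force: [-0.5, 1.9, 3.4]
opening: 0.329
now [ 601.8 -182.8   40.3] q [-27.  42.  88.   0.  50.  85.] F [-0.5  1.9  3.4] op 0.329 t 34.7
jaw yaw -112.3 toolz [ 0.002  0.    -1.   ]
shift tool [-0.3  1.   0.3]
turn deg [-0.06 -0.12 -0.04]
[0.36503079 0.22160348 0.01955001]
```

View pics/D.png

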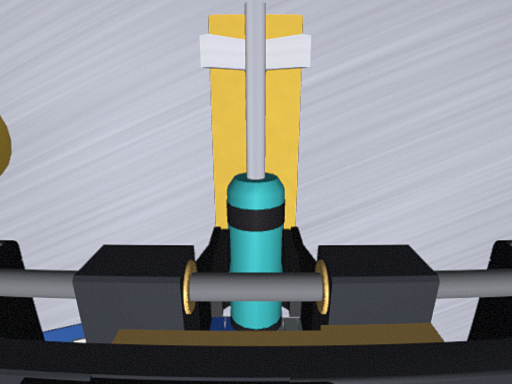

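View pics/D2.png

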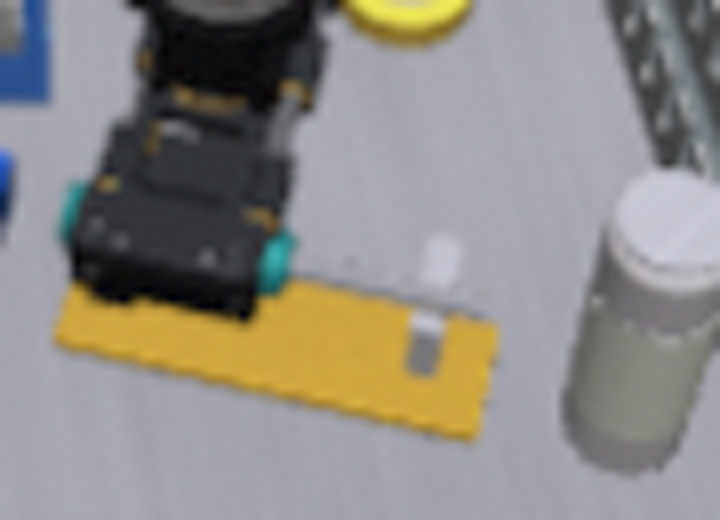

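Seated at the expected height, with the shaft centred in the small vee (255) and the load taken by the rest. Releasing gently.

```bash
python3 -m crank '[[[0,0,0,0,0,0,36],[0,0,0,0,0,0,42],[0,0,0,0,0,0,50],[0,0,0,0,0,0,60],[0,0,0,0,0,0,65],[0,0,0,0,0,0,65]]]'
python3 -m crank '[[[0,0,-5,0,0,0,65],[0,0,-15,0,0,0,65],[0,0,-25,0,0,0,65],[0,0,-30,0,0,0,65],[0,0,-40,0,0,0,65],[0,0,-40,0,0,0,65],[0,0,-10,0,0,0,65],[0,0,0,0,0,0,65]]]'
python3 -c "
from h import *
to(601.2,-183.6,40,-112.3);W=img('wrist','pics/F.png')
img('side','pics/F2.png',(255,200,345,265),8)"
```

```text
clock: 35.4
tool_pos: [0.6015, -0.183, 0.0398]
orientation: [-3.081, 0.609, -0.002]
wrist_force: [-0.5, 0.3, -0.5]
opening: 0.625
clock: 36.2
tool_pos: [0.6027, -0.1836, 0.2085]
orientation: [3.081, -0.608, 0.012]
wrist_force: [0.2, 0.3, -0.4]
opening: 0.648
now [ 602.7 -183.6  208.5] q [-27.  30.  81.   0.  69.  85.] F [ 0.2  0.3 -0.4] op 0.648 t 36.2
jaw yaw -112.3 toolz [ 0.007 -0.003 -1.   ]
shift tool [ -2.7   0.7 168.5]
turn deg [-0.02 -0.44 -0.04]
```

View pics/F.png

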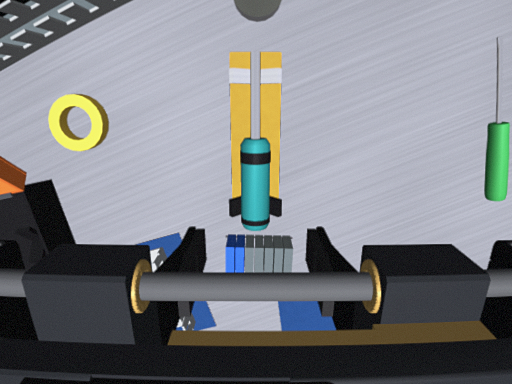

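View pics/F2.png

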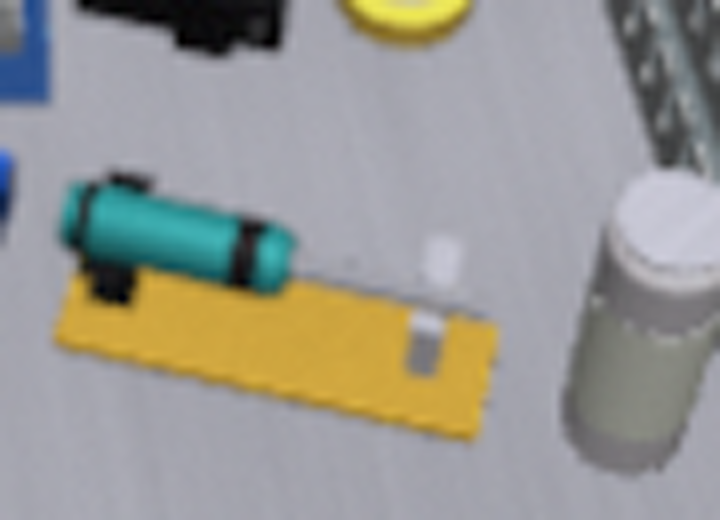

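The driver lies in both vees. A final overall look follows, after pulling further up and back.

```bash
python3 -m crank '[[[-20,0,-20,0,0,0,65],[-30,0,-20,0,0,0,65],[-30,0,-20,0,0,0,65],[-30,0,-10,0,0,0,65],[-30,0,0,0,0,0,65],[0,0,0,0,0,0,65],[0,0,0,0,0,0,65],[0,0,0,0,0,0,65]]]'
python3 -c "
from h import *
S=img('side','pics/G.png',(140,80,380,350),2.2);T=img('top','pics/G2.png',None,1.4)
d=np.array([.926,-.378,0]);o=np.array([634,-197,60.])
for D,f,of in((S,2.2,(140,80)),(T,1.4,(0,0))): print(((proj(D,(o+np.outer([-95,5,90],d))/1000)-of)*f).round())
for D in (S,T):
  for c in blobs(D,(80,100,50),(98,255,255),mn=20)[:2]: print(D['n'],cv2.boundingRect(c),rect(D,c,.06))
"
```

```text
clock: 37.1
tool_pos: [0.472, -0.13, 0.2738]
orientation: [-3.081, 0.609, -0.0]
wrist_force: [-0.7, -0.2, -0.1]
opening: 0.652
[[271. 322.]
 [333. 336.]
 [388. 348.]]
[[434. 256.]
 [446. 213.]
 [456. 178.]]
side (263, 223, 22, 12) [ 579.5 -172.4   75.    40.   160.6]
side (286, 228, 6, 8) [ 629.  -193.4   31.4   14.2   68.9]
```

View pics/G.png

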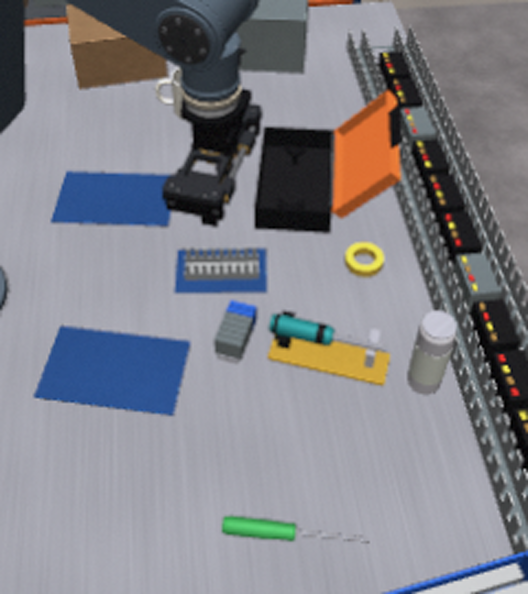

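View pics/G2.png

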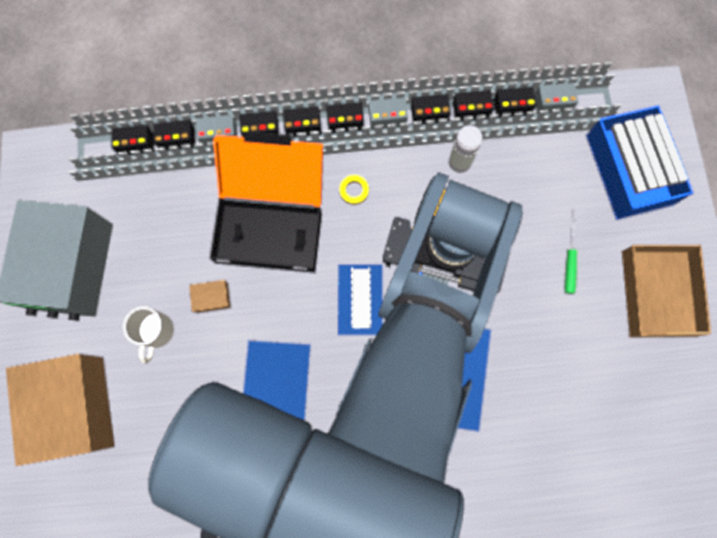

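Both views show everything in place: duct on the mat, lid open, driver on the rest, bystanders where they were. Handing in.

```bash
python3 -c "
from cell import robot
robot.job_done()"
```

```text
the job is handed in; nothing more can be done
```

I finished the job and handed it in at about 37 s. The duct lies flat and upright on the smallest blue mat, the lid stands fully open by itself, and the torque screwdriver lies in both vees of the rest.

- **Two retries:**
  - On the first push the lid slipped off the finger at about 0.9 rad at most and fell shut. I hooked the lip deeper, and the second push took it past its balance point.
  - My first grip on the screwdriver was too high on the handle, so I reopened and gripped it lower before lifting.
- **Last checks:**
  - In the final side view the screwdriver's handle is within a pixel or so of where a seated one should appear. In the wrist view after release, handle and shaft sat in their vees.
  - The lid was still open and the duct still on its mat. The carton, tape, can, terminals and green screwdriver looked undisturbed. The mug was partly hidden in the final side view but showed in place in the top one.
  - The contact forces I read stayed under about 10 N, but I only read them at the end of each move. I have no reading of the moment the lid fell shut.
- **Disagreement:** the three views put the rest up to 3 mm apart. I used an in-between value, and the vees took up the difference. In the final top view the arm hid the rest, so that check rests on the side and wrist views.

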